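# Load a glued blank into the ratchet press

### The arm

A 6-joint arm with a two-finger parallel gripper is mounted at the origin on the work surface. World frame = base frame: x ahead of the robot, y to its left, z up, the work surface at z = 0. Lengths are in m, angles in rad, forces in N, time in s.
With the tool pointing down it reaches from about 0.35 to 0.85 m from the base axis. Payload 8.1 kg.
Tool frame: the origin (TCP) lies on the centre line of the jaws, within the pads' length; the fingertips stand robot.tip_reach ahead of it and the grasp point (between the pads) lies 5 mm behind it (robot.tip_reach is the distance from the TCP to the fingertips, in m); z points along the fingers, y is the direction in which the jaws open and shut (so a half turn about z gives the same grasp; the last joint's range is limited). The gripper opens to 93 mm and grips with 3 to 60 N. Pads are 15 mm wide; open, the fingers measure 128 mm over their backs; the gripper's body (75 mm by 188 mm) begins 65 mm behind the grasp point.
Start: joints at [-1.397, 0.13, 1.488, -0, 1.523, -0.085], TCP at [0.154, -0.58, 0.209] pointing down, gripper open.
Joint ranges: [-2.96, 2.96], [-0.89, 2.26], [0.02, 2.5], [-1.34, 4.48], [0, 2.73], [-2.66, 2.66]. Speed limits (rad/s): [2.39, 2.39, 2.79, 3.14, 3.14, 3.14].

### API

Orientations are given as a rotation vector (axis times angle).
In Python, from plant import sensors, read_camera, robot gives the robot as it stands.
- The arm moves only by the tool play_rows, never from a script. Its argument "series" is a list that holds one entry, the list of rows, each a list of 5 numbers: the closure, from -1 (fully open) to 1 (shut), then the shift along the world's x, y, z in m, then the turn about the world's z in rad. A call has 1 to 8 rows; each row is the pose to reach, as a shift and turn from the pose commanded when the call began; what a row does not reach only later rows make up. A row lasts 1/10 s, in which the tool goes at most 50 mm and 8.59 degrees, less where a joint would pass 70% of its speed; a pose out of reach is approached as far as the arm can. A call with a gripper value outside its range is refused whole. The fingers move at their own pace and stop on an object; "force" is the grip in N (left out, the last holds). Time passes only in rows, so rows that repeat a pose let the fingers close. It gives the time, the measured TCP pose, the force and the opening at its end, in the units of the state.
- sensors.read_state(): the state, without advancing time (a new reading comes with each control period).
- read_camera(name): name is "scene" or "top"; returns a dict with "color" (480x640x3 uint8, red, green, blue), "range_z" (480x640 float32, m along the optical axis (not along the pixel's ray), 0 where there is no reading), "intrinsics" (3x3 intrinsics, pixels), "rvec" (rotation vector, rad) and "tvec" (3), from world to camera coordinates, as OpenCV has them. Camera axes: x right, y down, z forward; pixel columns grow to the right and rows downward; lengths in m; the calibration is good to about 2 mm. A picture is of the moment at which its call begins.
- robot.close_job(): hands the job in, once; it reports no verdict.
The state is a dict: "t": time; "q": joint angles; "dq": joint speeds; "joint_torque": joint torques, N m; "tool_pos": TCP position; "orientation": TCP orientation; "force": force on the tool from outside, world axes, zero at the start; "wrist_torque": the same for the moment, N m; "opening": finger opening in m.
Only numpy, scipy, OpenCV 4.12 (cv2) and the standard library are available. Lean on these libraries where they do the work, as an engineer would, in place of code of your own. Each camera call takes 0.05 s, during which the arm holds its last target.

### The job

Put the glued-up wooden blank under the bench press for its glue to set. Pull the press's ram up by its T-bar, clicking past the pawl, until it hangs by itself high enough for the blank to go under; lay the blank flat on the press's base, pointing straight back at the column, centred left to right and far enough in that the whole shoe will sit on it; then lift the pawl's tab until the ram has sunk onto the blank, and let go of everything. Leave the glue bottle, mallet and offcut where they are.

Things in the scene. Friction and masses are not known exactly. Their poses are not given: they have to be found in the camera images.
- press: Grey cast C-frame press bolted to the bench; origin at bench level under the ram's axis, x from its open front to the column behind, z up. All numbers of the press are in this frame, mm. Column: x 75 to 120, y -25 to 25, up to z 205. Guide head holding the ram: x -42 to 75, y -25 to 25, z 132 to 208. The throat below the head is open to the front and both sides.
- base_top (a point): Point on the top of the press's base plate under the ram's axis (x 0, y 0, z 25 in the press frame); the blank lies here. Base plate: 25 thick, x -115 to 135, y -60 to 60. Head and pawl tab hang over it: an upright hand does not fit under them at the blank's front end, one leaning 30 to 45 degrees towards the front does.
- ram (a joint): Travel of the toothed ram with its shoe (0.65 kg), m: 0 lowest stop, up positive, 0.076 upper stop. Pulling up takes 7 to 18 N, each tooth snapping past the pawl. It hangs on the pawl at 0.012, 0.024, 0.036, 0.048, 0.060, 0.072 (let go between, it sinks to the tooth below) and starts at 0, 0.012 or 0.024. With the pawl lifted it sinks damped, about 0.1 m/s. On the blank: 0.030.
- lift_bar (a point): Middle of the black T-bar on top of the ram: a round bar 18 mm thick, 120 mm long along y of the press, 245 mm above the bench at travel 0 and rising with the ram. Below the bar there are 18 mm of room to the ram's top, with only a 12 mm thick neck in its middle.
- shoe_face (a point): Centre of the underside of the ram's shoe, which is 90 (x) by 70 (y) and 20 mm thick with a black rubber face; it is 10 mm above the base's top at travel 0, rising with the ram.
- pawl (a joint): Angle of the sprung pawl, rad: 0 hooked in (resting on a slope between teeth it may read up to 0.13), growing as its tab is lifted, at most 0.45. From about 0.15 it is clear of the teeth and the ram sinks; its spring brings it back. It turns about a level pin along y of the press at x -28, z 195.
- pawl_tab (a point): Middle of the black grip tab of the pawl's lever in front of the head: 34 mm long (x), 20 mm wide (y), 12 mm thick, 53 mm in front of the pivot (press x -81, z 195 when hooked in). It swings up about the pivot; 12 mm of lift surely frees the pawl and takes 4 to 9 N.
- blank: Laminated wooden blank, dark-light-dark layers, 170 (x) by 55 (y) by 40 mm (z), about 0.27 kg; origin at the centre of its underside, x along its length. The same either way round. In the press, with its far end just short of the column, its middle lies 10 to 40 mm in front of the ram's axis.
- glue: White glue bottle, 60 mm across, 170 mm tall, standing; origin at the centre of its base.
- mallet: Wooden mallet lying on the bench: head 65 by 120 by 60 mm, round handle 200 mm long to its -x; origin on the bench at the root of the handle, the head lying to its +x.
- offcut: Thin wooden offcut, 90 by 55 by 20 mm; origin at the centre of its underside.
There are look-alikes about, which are no part of the job. There is more than one size of the blank; the job needs the middle-sized.

How it is judged:
On the way, in this order (a step that is already met when the one before it is completed fails the run):
1. the ram hangs on its pawl, not held, with the shoe higher above the base than the blank is thick (value of joint ram above 0.034 m and velocity of joint ram between -0.005 and 0.005 m/s and contact force between the fingers and anything else below 0.2 N), for 0.3 s.
2. the blank lies let go, flat on the base under the shoe, the ram still up (value of joint ram above 0.034 m and x of blank in the frame of press between -0.042 and 0 m and y of blank in the frame of press between -0.015 and 0.015 m and z of blank in the frame of press between 0.022 and 0.028 m and angle between the x axis of blank and the x axis of press, either way round below 0.17 rad and contact force between the fingers and blank below 0.2 N), for 0.2 s.
At the end, for the whole second after the job is handed in: The blank lies still and flat on the base, within 10 degrees of pointing at the column, its middle within 15 mm sideways of the ram's axis and at most 42 mm in front of it (the whole shoe on it); the ram rests on it (travel 0.030 within 3 mm) and the pawl has sprung back (below 0.15 rad) (value of joint ram between 0.027 and 0.033 m and value of joint pawl below 0.15 rad and x of blank in the frame of press between -0.042 and 0 m and y of blank in the frame of press between -0.015 and 0.015 m and z of blank in the frame of press between 0.022 and 0.028 m and angle between the x axis of blank and the x axis of press, either way round below 0.17 rad and linear speed of blank below 0.02 m/s); the robot touches nothing.
It fails at once if the glue bottle, mallet or offcut is pushed more than 30 mm or the bottle tipped over (distance of any of glue, mallet, offcut from where it was at the start of the episode above 0.03 m or angle between glue's own z axis and vertical above 0.5 rad).
It also fails if it takes over 70 s, if anything falls off the work surface, if the arm or the gripper's body presses on something with over 40 N, if the wrist force passes 120 N, or if a joint passes its speed limit or range.

## Working session

There is one attempt and no reset: what is moved stays moved. The work goes in short steps, Python scripts to look and compute and a tool call to move; the robot and the scene stay as the last step left them, time stands still between calls to the robot, and variables do not carry over. Pictures are saved under pics/ and viewed, and the job is handed in when it is done.

Besides the shell and the picture viewer there is one more tool, called by a JSON object that holds its "api" and its "payload". play_rows: Moves the arm, as the interface text tells. Its arguments: {"type":"object","properties":{"series":{"type":"array","items":{"type":"array","items":{"type":"array","items":{"type":"number"}}}},"force":{"type":"number"}},"required":["series"]}

```bash
ls; mkdir -p pics; python3 - <<'E'
from plant import sensors, read_camera, robot
import cv2,numpy as np
print(sensors.read_state()); print(robot.tip_reach)
for n in ("scene","top"):
    c=read_camera(n); cv2.imwrite(f"pics/{n}0.png",c["color"][:,:,::-1]); np.savez(f"{n}0.npz",**c); print(c["intrinsics"],c["rvec"],c["tvec"])
E
```

```text
pics
{'t': 0.0, 'q': array([-1.39743605e+00,  1.31149970e-01,  1.48927417e+00, -3.60266405e-06,
        1.52297427e+00, -8.54141345e-02]), 'dq': array([-5.19859538e-04,  6.86168090e-04, -8.82501570e-04, -4.83416343e-05,
        8.29598284e-04,  4.77060635e-05]), 'joint_torque': array([ 2.44466719e-03, -5.59837925e+01, -4.91754055e+01,  7.69798388e-02,
        3.55513638e-02, -1.79358540e-04]), 'tool_pos': array([ 0.15344971, -0.57944884,  0.20779694]), 'orientation': array([-3.11354372e+00, -4.05116213e-01,  1.30260753e-04]), 'force': array([-0.45180952,  0.05052355,  0.88371215]), 'wrist_torque': array([-0.00150254,  0.04535927,  0.01004387]), 'opening': 0.09293729229804795}
0.014
[[570.84753867   0.         323.83852898]
 [  0.         570.84753867 221.81189539]
 [  0.           0.           1.        ]] [ 2.75938661 -0.63209413  0.10146363] [-0.45455983  0.23719043  1.545977  ]
[[595.01505304   0.         321.11639964]
 [  0.         595.01505304 234.13534768]
 [  0.           0.           1.        ]] [ 2.2182866  -2.15381613  0.07125531] [-0.05284436  0.5016071   1.66837763]
```

View pics/scene0.png

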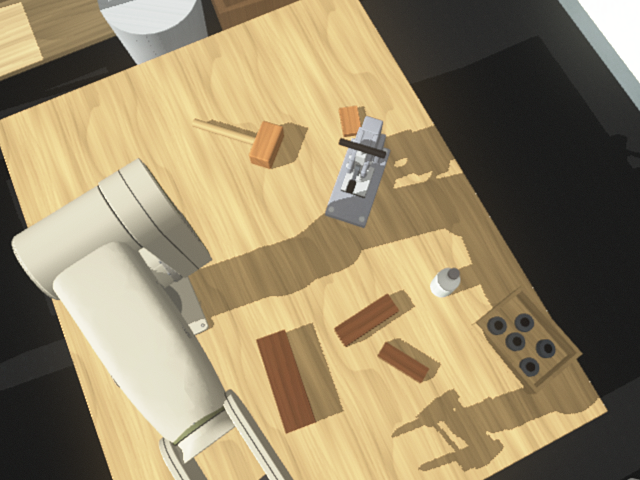

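View pics/top0.png

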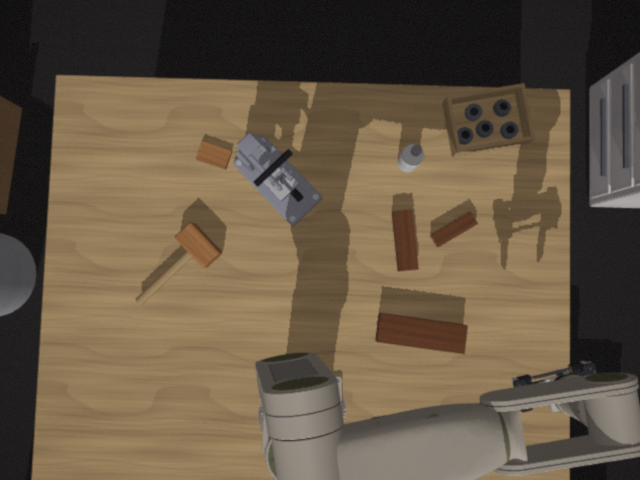

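```bash
cat > h.py <<'E'
import numpy as np,cv2
from scipy.spatial.transform import Rotation as Rn
def cloud(c):
    K=c["intrinsics"];z=c["range_z"];v,u=np.mgrid[:480,:640]
    p=np.stack([(u-K[0,2])/K[0,0]*z,(v-K[1,2])/K[1,1]*z,z],-1)
    R=Rn.from_rotvec(c["rvec"]).as_matrix()
    w=(p-c["tvec"])@R
    w[z==0]=np.nan
    return w
def proj(c,P):
    return cv2.projectPoints(np.asarray(P,float).reshape(-1,1,3),c["rvec"],c["tvec"],c["intrinsics"],None)[0].reshape(-1,2)
E
python3 - <<'E'
from h import *
for n in ("top","scene"):
    c=dict(np.load(n+"0.npz"));w=cloud(c)
    print(n,"bench z",np.nanmedian(w[:,:,2]))
    hgt=w[:,:,2]; 
    m=((hgt>0.012)&(hgt<0.3)&(w[:,:,0]>.2)&(w[:,:,0]<1)).astype(np.uint8)
    k,lab,st,cen=cv2.connectedComponentsWithStats(m)
    for i in range(1,k):
        if st[i,4]<150: continue
        P=w[lab==i]; zt=np.percentile(P[:,2],95)
        T=P[P[:,2]>zt-0.008]
        (cx,cy),(a,b),ang=cv2.minAreaRect((T[:,:2]*1000).astype(np.float32))
        print(cen[i].round(),st[i,4],"ztop %.3f"%zt,"ctr %.0f %.0f size %.0f x %.0f ang %.1f"%(cx,cy,a,b,ang))
img=cv2.imread("pics/top0.png")
cv2.imwrite("pics/t1.png",cv2.resize(img[110:250,190:340],None,fx=5,fy=4.2*5/4.2,interpolation=cv2.INTER_CUBIC)[:600])
cv2.imwrite("pics/t2.png",cv2.resize(img[190:360,360:500],None,fx=3.5,fy=3.5,interpolation=cv2.INTER_CUBIC))
E
```

```text
top bench z -0.001277327039401444
[489. 120.] 3848 ztop 0.073 ctr 838 -500 size 162 x 225 ang 11.1
[276. 178.] 4016 ztop 0.263 ctr 646 83 size 18 x 120 ang 45.4
[213. 155.] 595 ztop 0.027 ctr 720 276 size 90 x 55 ang 73.5
[411. 158.] 530 ztop 0.172 ctr 719 -281 size 27 x 27 ang 0.1
[405. 240.] 1275 ztop 0.046 ctr 492 -274 size 170 x 56 ang 7.2
[454. 229.] 710 ztop 0.037 ctr 528 -413 size 42 x 129 ang 32.4
[186. 257.] 1748 ztop 0.065 ctr 462 304 size 118 x 64 ang 46.5
[420. 332.] 2486 ztop 0.063 ctr 236 -323 size 241 x 78 ang 84.0
scene bench z -0.0015597134726044958
[358. 168.] 4586 ztop 0.262 ctr 649 84 size 20 x 120 ang 45.1
[251. 139.] 1624 ztop 0.064 ctr 465 303 size 121 x 66 ang 45.4
[445. 281.] 641 ztop 0.172 ctr 723 -280 size 28 x 26 ang 25.8
[526. 341.] 4761 ztop 0.073 ctr 842 -499 size 164 x 220 ang 11.5
[366. 319.] 1418 ztop 0.046 ctr 496 -274 size 171 x 55 ang 7.0
[285. 379.] 2997 ztop 0.062 ctr 239 -322 size 241 x 78 ang 84.0
[403. 362.] 878 ztop 0.036 ctr 532 -412 size 43 x 129 ang 32.4
```

```bash
python3 - <<'E'
import cv2
i=cv2.imread("pics/scene0.png"); cv2.imwrite("pics/s1.png",cv2.resize(i[90:240,300:420],None,fx=4,fy=4,interpolation=cv2.INTER_CUBIC))
E
```

```text
(no output)
```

View pics/t1.png

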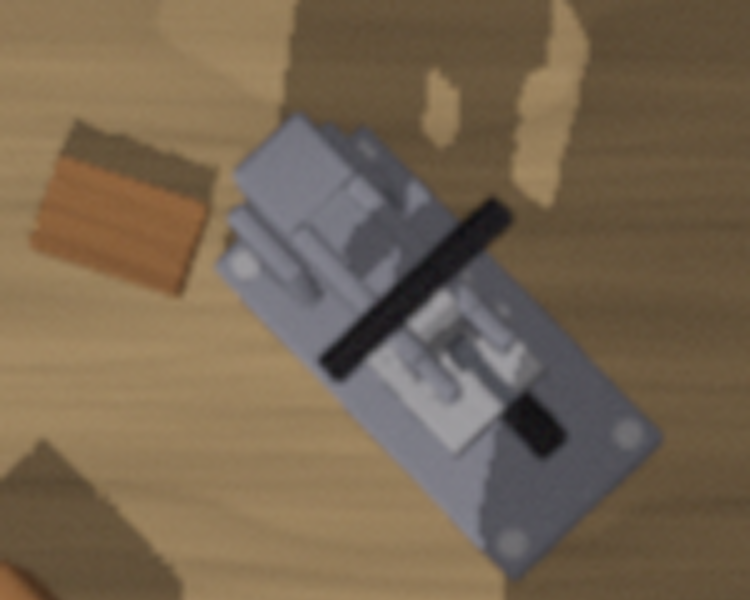

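View pics/t2.png

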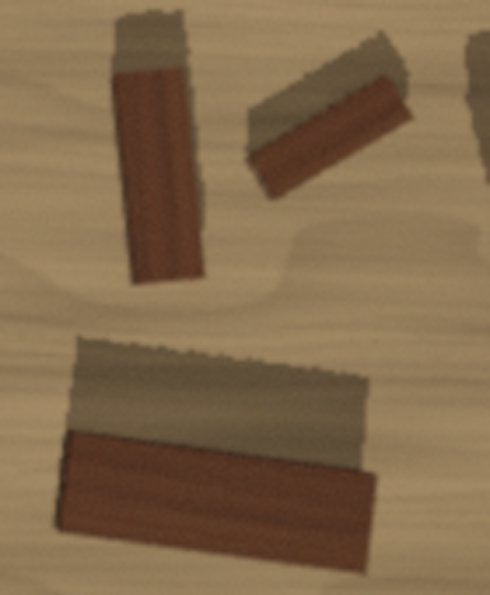

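View pics/s1.png

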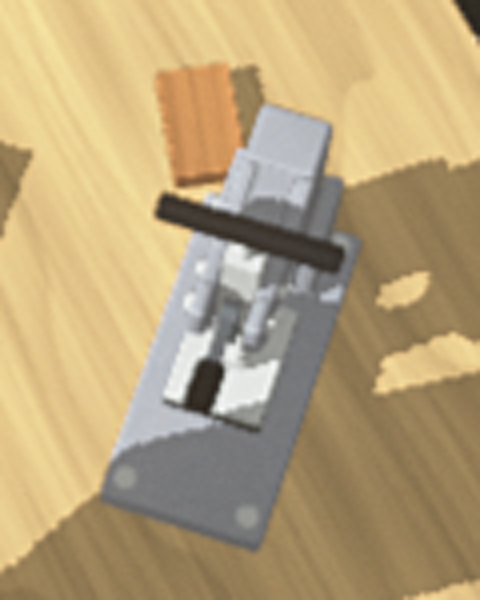

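```bash
python3 - <<'E'
from h import *
for n in ("top","scene"):
    c=dict(np.load(n+"0.npz"));w=cloud(c).reshape(-1,3)
    w=w[np.isfinite(w[:,0])]
    sel=(np.hypot(w[:,0]-.66,w[:,1]-.09)<.19)
    P=w[sel]
    B=P[(P[:,2]>.016)&(P[:,2]<.034)]
    # drop offcut: near (720,276)
    B=B[np.hypot(B[:,0]-.72,B[:,1]-.276)>.06]
    (cx,cy),(a,b),ang=cv2.minAreaRect((B[:,:2]*1000).astype(np.float32))
    print("base",cx,cy,a,b,ang,np.median(B[:,2]))
    T=P[P[:,2]>.235]
    (cx,cy),(a,b),ang=cv2.minAreaRect((T[:,:2]*1000).astype(np.float32))
    ctr=T[:,:2].mean(0); U,S,V=np.linalg.svd(T[:,:2]-ctr,full_matrices=False)
    print("bar",cx,cy,a,b,ang,"mean",ctr,np.degrees(np.arctan2(V[0,1],V[0,0])),"z med/max",np.median(T[:,2]),np.percentile(T[:,2],[75,90,99]))
    d=w[(np.hypot(w[:,0]-.493,w[:,1]+.274)<.02)]; print("blank top z",np.median(d[:,2]))
    d=w[(np.hypot(w[:,0]-.42,w[:,1]+.1)<.03)]; print("bench",np.median(d[:,2]))
E
```

```text
base 652.6500244140625 90.15756225585938 250.69886779785156 120.34294891357422 45.29106903076172 0.02477837627418355
bar 645.512939453125 82.77730560302734 20.612577438354492 119.83512115478516 44.33420181274414 mean [0.64461467 0.08330753] 135.40118786599513 z med/max 0.26371621014483354 [0.26622245 0.26854848 0.27257695]
blank top z 0.03991715016527291
bench -0.00023637406110312904
base 656.2369995117188 91.412109375 252.2417755126953 120.7383804321289 45.309730529785156 0.025004484460952135
bar 648.891845703125 83.69413757324219 19.796100616455078 119.8634033203125 45.141788482666016 mean [0.64772886 0.08239008] -44.74812302692936 z med/max 0.2633742932249169 [0.26590137 0.26763679 0.27034697]
blank top z 0.04067655238900777
bench -7.724926187083436e-05
```

Candidates for the blank in the top view are (405,240) at 170×56 mm, (454,229) at 129×42 mm and (420,332) at 241×78 mm. The job's blank is the one at (405,240): it's the middle one and matches 170×55×40, and the crop shows it alone and clear. The press sits at about (0.647, 0.0835) with yaw 45.3°, and the ram is at about 0.012.

{"api": "play_rows", "payload": {"series": [[[-1,0.025,0.034,0.021,0.14],[-1,0.05,0.068,0.042,0.28],[-1,0.075,0.102,0.063,0.42],[-1,0.1,0.136,0.084,0.56],[-1,0.125,0.17,0.105,0.7],[-1,0.15,0.204,0.126,0.84],[-1,0.175,0.238,0.147,0.98],[-1,0.2,0.272,0.17,1.12]]], "force": 60}}

```text
t: 0.9
tool_pos: [0.354, -0.3063, 0.3791]
orientation: [-2.418, -2.004, 0.0]
force: [1.1, -0.8, -0.3]
opening: 0.0927
```

{"api": "play_rows", "payload": {"series": [[[-1,0.029,0.039,0,0.12],[-1,0.058,0.078,0,0.25],[-1,0.087,0.117,0,0.37],[-1,0.116,0.156,0,0.5],[-1,0.145,0.195,0,0.62],[-1,0.174,0.234,0,0.74],[-1,0.203,0.273,0,0.86],[-1,0.232,0.312,0,0.98]]]}}

```text
t: 1.7
tool_pos: [0.5863, 0.0059, 0.3784]
orientation: [-1.191, -2.907, 0.0]
force: [0.8, -1.0, 0.2]
opening: 0.093
```

{"api": "play_rows", "payload": {"series": [[[-1,0.03,0.04,0,0],[-1,0.06,0.078,0,0],[-1,0.061,0.078,-0.03,0],[-1,0.061,0.078,-0.05,0]]]}}

```text
t: 2.1
tool_pos: [0.6472, 0.0837, 0.3254]
orientation: [-1.194, -2.903, 0.002]
force: [-0.1, 0.2, -0.5]
opening: 0.0928
```

```bash
python3 - <<'E'
from h import *
from plant import sensors, read_camera
s=sensors.read_state();R=Rn.from_rotvec(s["orientation"]).as_matrix();print(s["tool_pos"],np.degrees(np.arctan2(R[1,1],R[0,1])),R[:,2],s["force"],s["q"])
for n in ("scene","top"):
    c=read_camera(n);i=c["color"][:,:,::-1]
    u=proj(c,[.647,.083,.28])[0].astype(int)
    cv2.imwrite(f"pics/{n}2.png",cv2.resize(i[max(0,u[1]-90):u[1]+90,u[0]-110:u[0]+110],None,fx=3,fy=3,interpolation=cv2.INTER_CUBIC))
E
```

```text
[0.64715762 0.08373555 0.32543374] 45.29459638171573 [-3.15535706e-03 -1.40002006e-04 -9.99995012e-01] [-0.0940763   0.15288263 -0.53967094] [ 5.01220937e-02  2.63851618e-01  1.12731881e+00  1.85700574e-05
  1.75358064e+00 -7.40411914e-01]
```

View one.

View pics/scene2.png

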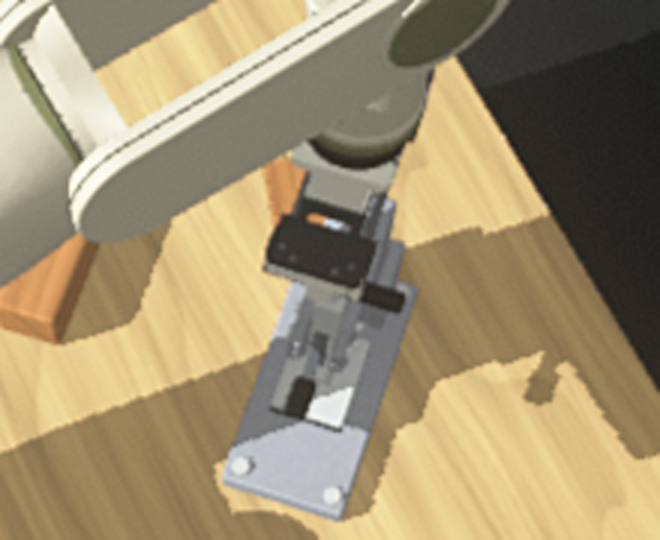

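The open hand straddles the bar (crop 340,270). I'll go down and close.

{"api": "play_rows", "payload": {"series": [[[-1,0,0,-0.035,0],[-1,0,0,-0.071,0],[-1,0,0,-0.071,0],[1,0,0,-0.071,0],[1,0,0,-0.071,0],[1,0,0,-0.071,0],[1,0,0,-0.071,0],[1,0,0,-0.071,0]]], "force": 60}}

```text
t: 3.0
tool_pos: [0.647, 0.082, 0.259]
orientation: [1.198, 2.903, 0.001]
force: [-0.4, -0.0, 0.5]
opening: 0.0576
```

{"api": "play_rows", "payload": {"series": [[[1,0,0,0,0],[1,0,0,0,0],[1,0,0,0,0],[1,0,0,0,0],[1,0,0,0,0],[1,0,0,0,0]]]}}

```text
t: 3.6
tool_pos: [0.6466, 0.082, 0.2578]
orientation: [-1.198, -2.904, 0.0]
force: [0.4, -0.6, 0.0]
opening: 0.0097
```

```bash
python3 - <<'E'
from h import *
from plant import sensors, read_camera
s=sensors.read_state();print(s["tool_pos"],s["opening"],s["force"],s["t"])
for n in ("scene","top"):
    c=read_camera(n);i=c["color"][:,:,::-1]
    u=proj(c,[.647,.083,.26])[0].astype(int)
    cv2.imwrite(f"pics/{n}3.png",cv2.resize(i[max(0,u[1]-50):u[1]+60,u[0]-60:u[0]+60],None,fx=5,fy=5,interpolation=cv2.INTER_CUBIC))
E
```

```text
[0.64656243 0.08199532 0.25779052] 0.009717733953076358 [ 0.42986495 -0.59083592  0.00337416] 3.6
```

View pics/scene3.png

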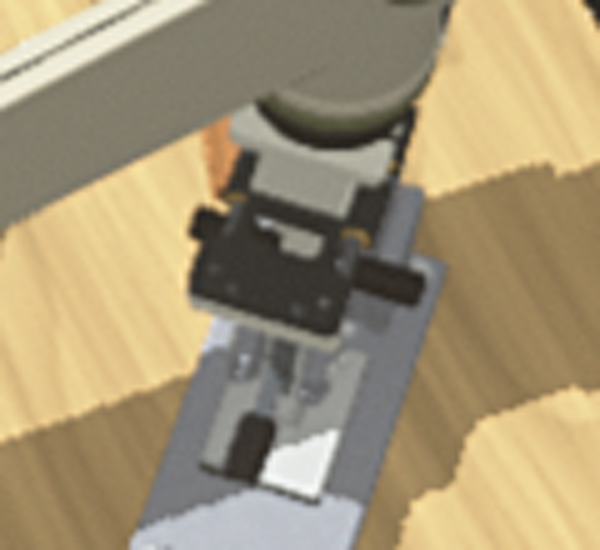

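View pics/top3.png

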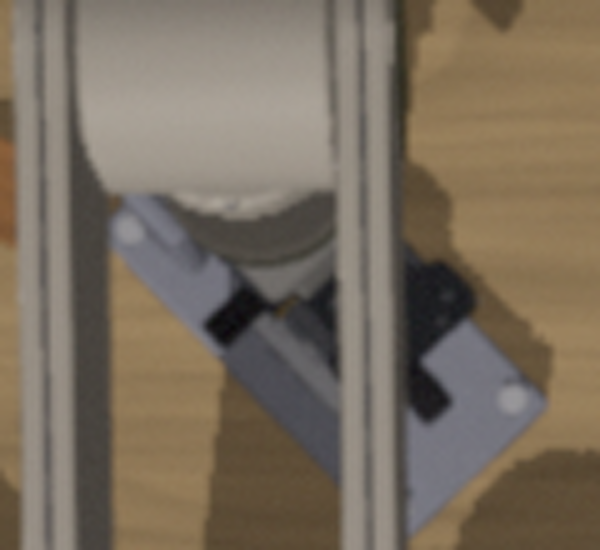

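{"api": "play_rows", "payload": {"series": [[[1,0,0,0,0],[1,0,0,0,0],[1,0,0,0,0]]]}}

```text
t: 4.0
tool_pos: [0.6466, 0.082, 0.2578]
orientation: [-1.198, -2.904, 0.0]
force: [0.1, -0.8, -0.0]
opening: 0.0005
```

```bash
python3 - <<'E'
from h import *
from plant import sensors, read_camera
s=sensors.read_state();print(s)
E
```

```text
{'t': 4.0, 'q': array([ 4.74763341e-02,  2.56776962e-01,  1.25710256e+00,  9.91986742e-06,
        1.62774068e+00, -7.40506005e-01]), 'dq': array([-6.14704226e-04,  3.41645160e-04,  1.04655022e-03, -9.60697214e-05,
       -1.08458022e-03, -5.97652708e-04]), 'joint_torque': array([ 1.69829724e-03, -6.29279637e+01, -4.97163284e+01,  4.79495816e-02,
        6.47880044e-02, -2.78077908e-05]), 'tool_pos': array([0.64657351, 0.08198162, 0.25782202]), 'orientation': array([-1.19847229e+00, -2.90397752e+00,  4.30832209e-06]), 'force': array([ 0.07285508, -0.82576996, -0.03511488]), 'wrist_torque': array([-0.04910185, -0.12622299, -0.02995063]), 'opening': 0.0005088482538228772}
```

```bash
python3 - <<'E'
from h import *
from plant import sensors, read_camera
ey=np.array([-.7108,.7034]);ex=np.array([.7034,.7108]);O=np.array([.6472,.0835])
for n in ("top","scene"):
    c=read_camera(n);np.savez(n+"4.npz",**c);w=cloud(c);d=w[:,:,:2]-O;px=d@ex*1000;py=d@ey*1000;z=w[:,:,2]*1000
    m=(abs(px)<14)&(abs(py)<66)&(z>215)&(z<340)
    for lo in range(-65,65,10):
        k=m&(py>=lo)&(py<lo+10)
        if k.sum(): print(n,lo,k.sum(),np.percentile(z[k],[5,50,95]).round(),px[k].mean().round(1))
    # fingers: anything with z 235..300 
    m=(abs(px)<110)&(abs(py)<40)&(z>222)&(z<330)
    print(n,[(int(a),int(b),int(e)) for a,b,e in zip(px[m][::6],py[m][::6],z[m][::6])][:60])
E
```

```text
top 25 10 [262. 268. 270.] -3.1
top 35 31 [258. 263. 268.] -2.2
top 45 30 [258. 263. 269.] -1.6
top 55 18 [257. 263. 269.] -1.4
top [(7, 36, 258), (0, 34, 269), (-4, 33, 269), (-4, 39, 266), (-8, 37, 260)]
scene -65 17 [256. 263. 269.] -0.2
scene -55 31 [255. 264. 269.] -0.2
scene -45 30 [257. 263. 268.] -0.8
scene -35 28 [257. 263. 268.] 0.4
scene -25 2 [263. 263. 264.] 3.0
scene -15 1 [261. 261. 261.] 9.7
scene 5 7 [262. 266. 285.] 1.1
scene 15 15 [262. 265. 268.] 3.2
scene 25 4 [265. 267. 268.] 1.9
scene 35 6 [260. 265. 270.] 2.0
scene 45 23 [259. 264. 269.] 0.7
scene 55 11 [258. 265. 267.] -1.3
scene [(3, 27, 267), (-20, 5, 327), (2, 19, 267), (-15, 1, 315), (1, 21, 263), (-17, 2, 314), (0, 20, 263), (-16, 2, 305), (-13, 7, 290), (-15, -7, 304), (-14, -7, 298), (9, -32, 261), (6, -36, 263), (2, -34, 266), (-1, -33, 268), (-2, -34, 263), (-7, -35, 268), (-5, -35, 258)]
```

```bash
python3 - <<'E'
from h import *
ey=np.array([-.7108,.7034]);ex=np.array([.7034,.7108]);O=np.array([.6472,.0835])
c=dict(np.load("scene4.npz"));w=cloud(c);d=w[:,:,:2]-O;px=d@ex*1000;py=d@ey*1000;z=w[:,:,2]*1000
u=proj(c,[.647,.083,.26])[0].astype(int);print(u)
for v in range(u[1]-22,u[1]+22,1):
    print(v,' '.join("%4.0f"%(z[v,k]) for k in range(u[0]-22,u[0]+22,2)))
i=c["color"][:,:,::-1]
cv2.imwrite("pics/s4.png",cv2.resize(i[u[1]-35:u[1]+35,u[0]-40:u[0]+40],None,fx=8,fy=8,interpolation=cv2.INTER_CUBIC))
# project expected finger tip corners
for Z in (.244,.258,.328): print(Z,proj(c,[.6466,.082,Z]))
E
```

```text
[361 147]
125   -3   12   20   13   23  434  438  440  441  442  443  440  449  449  448  451  445  445  440  445  441  378
126   -0   10   21   14   14  374  433  436  437  446  440  447  nan  448  451  447  447  440  444  442  440  376
127   -4   -6   20   16   21  372  376  433  431  439  437  443  439  446  444  444  444  439  449  444  370  373
128    3   -2   17   20   24  377  381  423  426  436  437  436  445  445  442  443  439  443  443  444  377  360
129    1    3   18   23  373  376  374  422  422  432  433  434  438  439  443  441  444  441  440  441  373  161
130    6   -6   18   19  375  376  377  413  421  421  428  430  432  433  437  440  443  440  439  439  373    2
131    5   -2   19   17  378  376  375  414  414  421  425  424  424  429  435  437  441  440  442  441  376    2
132   -1   -5   14   25  378  378  404  405  414  412  419  418  425  427  428  430  432  438  437  433  373   -0
133   -8    2   18   16  371  374  400  402  407  408  416  413  418  422  420  425  410  429  434  374  368   -4
134   -8   -1   16   16  370  375  395  398  404  404  408  412 
[... 3333 characters left out ...]
26   23   24   23   27
164    6    2   24   22  202  210  211  186  174  181  353  362  380  377  380  187   28   20   22   23   25   25
165    5   21   26   24  205  211  209  174  203  203  202  352  357  358  380  143   24   17   22   24   27   23
166   -3   15   24   30  209  206  208  170  207  200  205  174  209  356  360  134   24   28   25   26   16   19
167    2   23   19   27  209  204  201  159  198  205  201  162  206  205  201  154   69   68   29   26   28   27
168   -6   28   24   26  201  203  196  146  199  205  nan  166  207  204  200  155   62   67   24   20   26   24
0.244 [[360.66146259 151.13601399]]
0.258 [[361.01007159 148.70518444]]
0.328 [[362.85653079 135.8299356 ]]
```

View pics/s4.png

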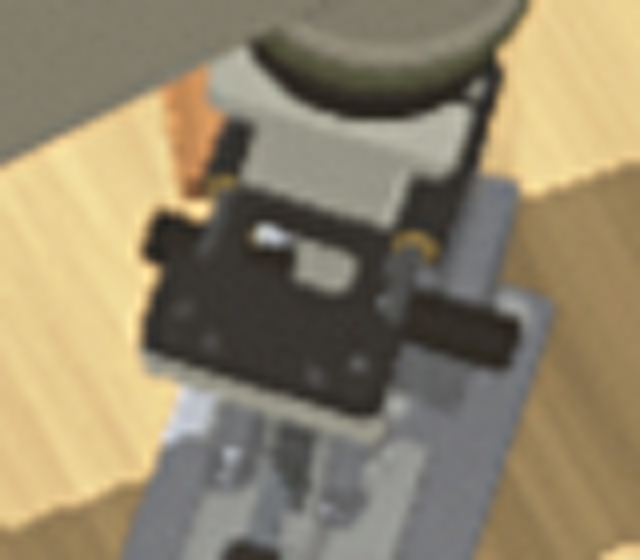

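```bash
python3 - <<'E'
from h import *
c=dict(np.load("top0.npz"));w=cloud(c);z=w[:,:,2]*1000
for v in range(358,412,3): print(v,' '.join("%4.0f"%z[v,k] for k in range(505,610,4)))
print(proj(c,[.1534,-.5794,.194]),proj(c,[.1534,-.5794,.345]))
i=c["color"][:,:,::-1]
cv2.imwrite("pics/t5.png",cv2.resize(i[340:420,500:620],None,fx=6,fy=6,interpolation=cv2.INTER_CUBIC))
c=dict(np.load("scene0.npz"));w=cloud(c);z=w[:,:,2]*1000
print(proj(c,[.1534,-.5794,.194]))
for v in range(390,480,4): print(v,' '.join("%4.0f"%z[v,k] for k in range(150,300,6)))
E
```

```text
358   -2   -7    2   -9    4   -4    1   -2   -0   -2    4   -0    3   -0    3    9   -6 -744 -764 -740 -755 -745 -756 -752 -759 -744 -744
361    7    3    9   -7    7   -1   -2   -3   -0   -2    3   -1   -1    5   -2   -2   -6 -749 -746 -751 -745 -747 -759 -756 -739 -751 -736
364   -2    8   -0    4    4   -3   -7    0   -1    1    4   -0    4    1   -1    0   -1  316  326  325  336  343  349 -736 -744 -762 -743
367    6   -3    1   -7    1   -3    4    1    4    1    4   -8    1   -6    1    1  304  322  328  326  340  346  345 -754 -738 -751 -752
370   -0    0    2    2    1    4   -3   -2    7   -3   -1    3   -2  223  317  320  317  331  332  330  347  342  349 -748 -753 -747 -749
373   -4    1    8   -5    6    3   -4    6    0   -1  313  314  317  321  257  271  331  343  346  349  345  340  340  342 -747  565  568
376   -3   -5   11   -2  320  321  325  314  315  322  318   -5    0  385  400  426  436  438  439  329  551  568  574  578  584  587  590
379    1    3  319  329  337  321  328  321    2    2  382  396  390  402  428  nan  560  562  568  572  585  589  595  603  60
[... 3758 characters left out ...]
   -4   -3    2   -1  651  651  650  593    1    3   -2
462   -0   -0   -1  651  649  647  618  582    0   -7   -2    0    5   -7   -0    5    5    1    2  649  648  622    0    0   -4
466   -7    1   -1  648  648  651  631  600  567    3    0    2    3   -0    3    2   -5   -4   -1  649  649  647  582   -4   -1
470    3   -2   -3    6  649  651  642  613  575   -3   -2   -1    1    4    1   -2   -0    2    0  647  647  648  611    3   -1
474    2    1    4    2  649  650  648  624  592    1    1   -1    1    1   -1    3   -0    3    1  342  646  646  643  576   -2
478    4   -3   -1   -1  649  650  650  636  605  570    2    8    2    1  -10   -5    2   -2   -1  341  649  646  644  606   -8
```

View pics/t5.png

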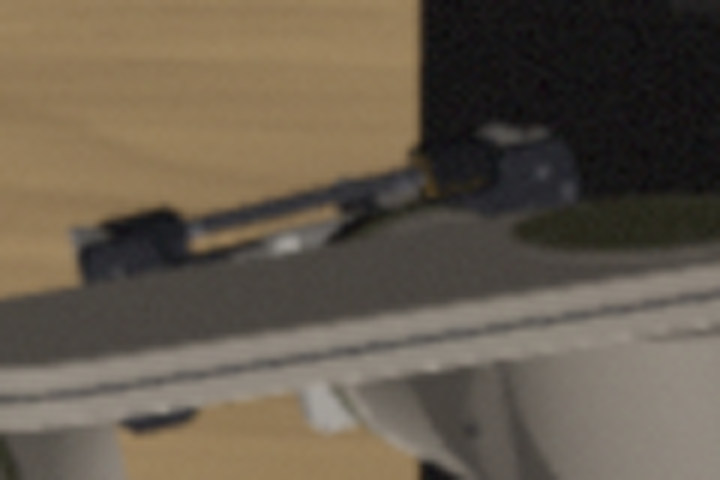

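{"api": "play_rows", "payload": {"series": [[[1,0,0,-0.002,0],[1,0,0,-0.003,0],[1,0,0,-0.003,0]]]}}

```text
t: 4.4
tool_pos: [0.6468, 0.082, 0.256]
orientation: [1.198, 2.903, 0.001]
force: [-1.9, 0.4, 5.4]
opening: 0.0005
```

{"api": "play_rows", "payload": {"series": [[[1,0,0,0.045,0],[1,0,0,0.09,0],[1,0,0.05,0.09,0],[1,0,0.1,0.09,0],[1,0,0.15,0.09,0],[1,0,0.2,0.09,0],[1,0,0.25,0.09,0],[1,0,0.25,0.09,0]]]}}

```text
t: 5.2
tool_pos: [0.6445, 0.3387, 0.3421]
orientation: [-1.187, -2.905, 0.001]
force: [-0.4, 1.0, -0.2]
opening: 0.0007
```

```bash
python3 - <<'E'
from h import *
from plant import sensors, read_camera
s=sensors.read_state();print(s["tool_pos"],s["force"])
p=s["tool_pos"]
for n in ("scene","top"):
    c=read_camera(n);np.savez(n+"6.npz",**c);i=c["color"][:,:,::-1].copy()
    u=proj(c,p)[0];print(n,u,proj(c,p-[0,0,.014]),"cam",-Rn.from_rotvec(c["rvec"]).as_matrix().T@c["tvec"])
    u=u.astype(int)
    cv2.imwrite(f"pics/{n}6.png",cv2.resize(i[max(0,u[1]-60):u[1]+60,max(0,u[0]-80):u[0]+80],None,fx=5,fy=5,interpolation=cv2.INTER_CUBIC))
E
```

```text
[0.64445876 0.33872953 0.34212574] [-0.41459342  0.97546664 -0.15977481]
scene [314.99690681  48.65097154] [[315.07827399  52.03522077]] cam [ 0.29710373 -0.42871739  1.54300343]
top [159.37464778 158.61668777] [[161.01166845 159.78187893]] cam [ 0.38992473 -0.04305838  1.69823167]
```

View pics/scene6.png

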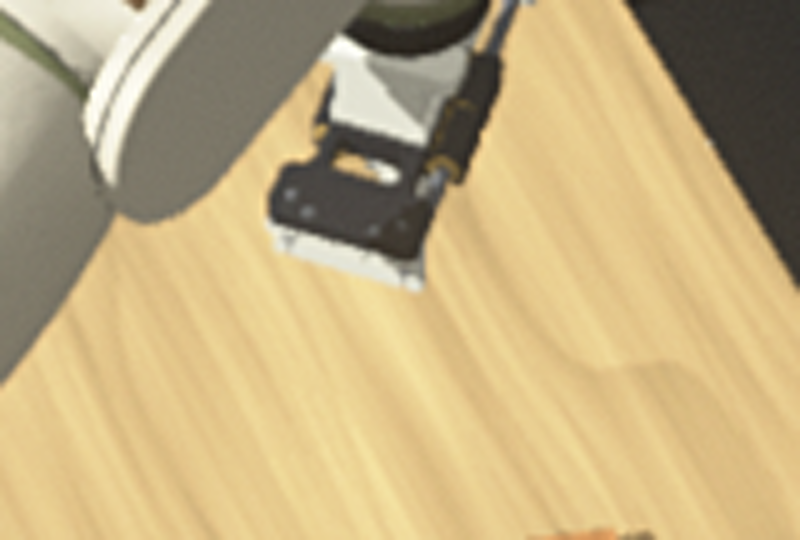

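View pics/top6.png

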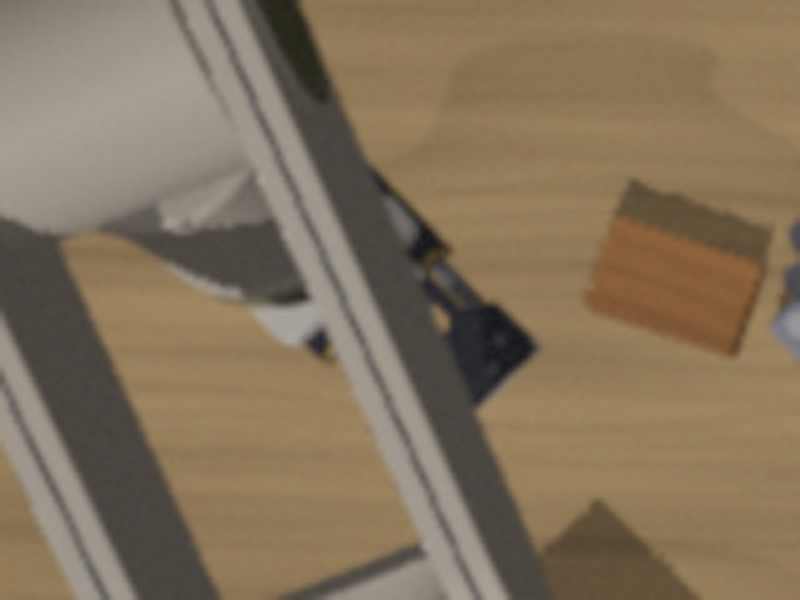

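{"api": "play_rows", "payload": {"series": [[[0.2,0,0,0,-0.15],[0.2,0,0,0,-0.3],[0.2,0,0,0,-0.45],[0.2,0,0,0,-0.6],[0.2,0,0,0,-0.75],[0.2,0,0,0,-0.9],[0.2,0,0,0,-1.05],[0.2,0,0,0,-1.2]]]}}

```text
t: 6.1
tool_pos: [0.6472, 0.3298, 0.3455]
orientation: [2.636, 1.708, 0.001]
force: [-0.8, -0.2, 0.9]
opening: 0.0369
```

```bash
python3 - <<'E'
from h import *
from plant import sensors, read_camera
s=sensors.read_state();print(s["tool_pos"],s["force"],s["opening"],s["q"])
p=s["tool_pos"]
for n in ("scene",):
    c=read_camera(n);np.savez(n+"7.npz",**c);i=c["color"][:,:,::-1].copy()
    u=proj(c,p)[0];print(n,u,proj(c,p-[0,0,.014]))
    u=u.astype(int)
    cv2.imwrite(f"pics/{n}7.png",cv2.resize(i[max(0,u[1]-60):u[1]+60,max(0,u[0]-80):u[0]+80],None,fx=5,fy=5,interpolation=cv2.INTER_CUBIC))
E
```

```text
[0.64723432 0.32981212 0.34553358] [-0.84153853 -0.20728     0.85623456] 0.036905237804435755 [ 4.00978734e-01  4.93236870e-01  8.05113556e-01 -4.74548813e-04
  1.84246182e+00  8.21468691e-01]
scene [317.56853052  50.19885851] [[317.62597149  53.58137721]]
```

View pics/scene7.png

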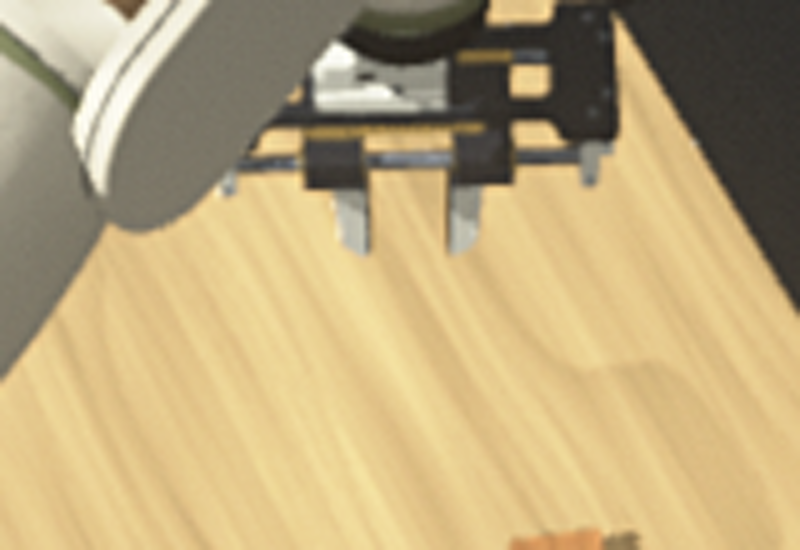

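```bash
python3 - <<'E'
from h import *
c=dict(np.load("scene7.npz"));w=cloud(c)
for v in range(36,54): print(v,' '.join("%4.0f,%4.0f,%4.0f|"%tuple(w[v,k]*1000) if w[v,k,2]>.05 else "     --      |" for k in list(range(303,313))),"###")
print()
for v in range(36,54): print(v,' '.join("%4.0f,%4.0f,%4.0f|"%tuple(w[v,k]*1000) if w[v,k,2]>.05 else "     --      |" for k in list(range(325,336))))
E
```

```text
36  605, 316, 444|  605, 310, 450|  607, 309, 451|  610, 311, 446|  612, 309, 449|      --      |  615, 305, 451|      --      |      --      |      --      | ###
37      --      |  606, 312, 444|  607, 310, 446|  609, 308, 447|  612, 310, 444|  613, 306, 447|  615, 306, 446|  634, 342, 390|      --      |      --      | ###
38  615, 340, 401|  615, 334, 408|  619, 337, 402|  619, 333, 407|  622, 333, 405|  624, 332, 405|  627, 333, 402|  629, 332, 402|      --      |      --      | ###
39  614, 339, 399|  615, 336, 402|  618, 336, 399|  621, 337, 396|  622, 333, 401|  624, 332, 401|  626, 330, 403|  627, 328, 404|      --      |      --      | ###
40      --      |  615, 336, 397|  616, 333, 401|  619, 333, 399|  622, 333, 397|  624, 332, 397|  627, 332, 396|  628, 329, 399|      --      |      --      | ###
41      --      |  614, 332, 400|  617, 335, 394|  619, 333, 396|  622, 333, 393|  625, 334, 390|  627, 333, 391|  628, 331, 393|      --      |      --      | ###
42      --      |  616, 338, 387|  618, 336, 388|  620, 336, 386|  621, 332, 391|  623, 330, 393|  626, 331, 390|  
[... 4244 characters left out ...]
  --      |      --      |
50      --      |      --      |  665, 313, 357|  667, 312, 357|      --      |      --      |      --      |      --      |      --      |      --      |      --      |
51      --      |      --      |      --      |      --      |      --      |      --      |      --      |      --      |      --      |      --      |      --      |
52      --      |      --      |      --      |      --      |      --      |      --      |      --      |      --      |      --      |      --      |      --      |
53      --      |      --      |      --      |      --      |      --      |      --      |      --      |      --      |      --      |      --      |      --      |
```

The picture shows the fingertips at scene pixels (309,50.5) and (329,50.5). Depth puts them at z ≈ 0.355, which is 23 mm higher than the reported TCP implies, while x and y agree within 2 mm. That explains the missed bar and the probe contact. From here I'll use true tip z ≈ reported TCP z + 0.0095.

{"api": "play_rows", "payload": {"series": [[[-1,0,-0.03,0,0.15],[-1,0,-0.06,0,0.3],[-1,0,-0.09,0,0.45],[-1,0,-0.12,0,0.6],[-1,0,-0.16,0,0.75],[-1,0,-0.2,0,0.9],[-1,0,-0.24,0,1.05],[-1,0,-0.246,0,1.2]]]}}

```text
t: 6.95
tool_pos: [0.6465, 0.0797, 0.3456]
orientation: [1.193, 2.904, -0.002]
force: [-0.7, 0.1, 0.4]
opening: 0.092
```

{"api": "play_rows", "payload": {"series": [[[-1,0,0,-0.03,0.01],[-1,0,0,-0.06,0.01],[-1,0,0,-0.09,0.01],[-1,0,0,-0.1,0.01],[-1,0,0,-0.1,0.01]]]}}

```text
t: 7.45
tool_pos: [0.6455, 0.0849, 0.2432]
orientation: [-1.182, -2.908, 0.002]
force: [-1.0, 0.4, 0.7]
opening: 0.0928
```

{"api": "play_rows", "payload": {"series": [[[-1,0.001,0,-0.013,0],[-1,0.001,0,-0.013,0],[1,0.001,0,-0.013,0],[1,0.001,0,-0.013,0],[1,0.001,0,-0.013,0],[1,0.001,0,-0.013,0],[1,0.001,0,-0.013,0],[1,0.001,0,-0.013,0]]], "force": 60}}

```text
t: 8.25
tool_pos: [0.6476, 0.086, 0.2319]
orientation: [1.184, 2.91, 0.0]
force: [0.2, -0.2, 0.1]
opening: 0.0495
```

{"api": "play_rows", "payload": {"series": [[[1,0,0,0,0],[1,0,0,0,0],[1,0,0,0,0],[1,0,0,0,0],[1,0,0,0,0],[1,0,0,0,0]]]}}

```text
t: 8.85
tool_pos: [0.6465, 0.0849, 0.2317]
orientation: [-1.184, -2.908, 0.004]
force: [-5.8, -3.8, 2.6]
opening: 0.0166
```

{"api": "play_rows", "payload": {"series": [[[1,0,0,0.008,0],[1,0,0,0.016,0],[1,0,0,0.024,0],[1,0,0,0.032,0],[1,0,0,0.04,0],[1,0,0,0.048,0],[1,0,0,0.055,0],[1,0,0,0.062,0]]]}}

```text
t: 9.65
tool_pos: [0.6463, 0.085, 0.2897]
orientation: [-1.183, -2.904, 0.006]
force: [4.4, -4.7, -14.3]
opening: 0.0166
```

{"api": "play_rows", "payload": {"series": [[[1,0,0,0,0],[1,0,0,0,0]]]}}

```text
t: 9.85
tool_pos: [0.6465, 0.0849, 0.2928]
orientation: [-1.184, -2.907, 0.005]
force: [-3.7, -5.5, -7.6]
opening: 0.0167
```

{"api": "play_rows", "payload": {"series": [[[-1,0,0,-0.001,0],[-1,0,0,-0.001,0],[-1,0,0,-0.001,0],[-1,0,0,-0.001,0],[-1,0,0,-0.001,0],[-1,0,0,-0.001,0],[-1,0,0,0.03,0],[-1,0,0,0.07,0]]]}}

```text
t: 10.65
tool_pos: [0.6464, 0.086, 0.3616]
orientation: [-1.182, -2.905, 0.004]
force: [0.0, -0.5, 0.5]
opening: 0.0763
```

```bash
python3 - <<'E'
from h import *
from plant import sensors, read_camera
s=sensors.read_state();print(s["tool_pos"],s["force"],s["opening"],s["q"])
ey=np.array([-.7108,.7034]);ex=np.array([.7034,.7108]);O=np.array([.6472,.0835])
c=read_camera("scene");w=cloud(c);d=w[:,:,:2]-O;px=d@ex*1000;py=d@ey*1000;z=w[:,:,2]*1000
m=(abs(px)<10)&(abs(py)<66)&(abs(py)>35)&(z>235)&(z<345);print(m.sum(),np.median(z[m]),np.percentile(z[m],90))
E
```

```text
[0.64635869 0.08595747 0.36156098] [ 0.00260057 -0.50942403  0.46703075] 0.076296968901255 [ 5.35769395e-02  2.76072873e-01  1.04769733e+00  5.54126243e-05
  1.82360188e+00 -7.44469492e-01]
85 322.9426906512057 327.5244156747133
```

The bar's depth is up 59.5 mm, so the ram hangs at 0.072 with the hand clear. Next is the blank.

{"api": "play_rows", "payload": {"series": [[[-1,-0.012,-0.023,0,-0.15],[-1,-0.025,-0.046,0,-0.3],[-1,-0.038,-0.07,0,-0.45],[-1,-0.05,-0.093,0,-0.6],[-1,-0.062,-0.115,0,-0.75],[-1,-0.075,-0.138,0,-0.9],[-1,-0.088,-0.162,0,-1.05],[-1,-0.1,-0.185,0,-1.2]]]}}

```text
t: 11.5
tool_pos: [0.547, -0.0999, 0.3641]
orientation: [2.625, 1.725, 0.001]
force: [-0.4, -0.2, 0.2]
opening: 0.093
```

{"api": "play_rows", "payload": {"series": [[[-1,-0.012,-0.023,-0.03,-0.15],[-1,-0.025,-0.046,-0.06,-0.3],[-1,-0.038,-0.07,-0.09,-0.45],[-1,-0.05,-0.093,-0.12,-0.6],[-1,-0.062,-0.115,-0.15,-0.75],[-1,-0.075,-0.138,-0.18,-0.9],[-1,-0.09,-0.165,-0.21,-1.04],[-1,-0.097,-0.18,-0.24,-1.04]]]}}

```text
t: 12.3
tool_pos: [0.4496, -0.2808, 0.123]
orientation: [3.135, 0.192, 0.001]
force: [0.5, 0.2, -0.2]
opening: 0.0931
```

{"api": "play_rows", "payload": {"series": [[[-1,0,0,0,0],[-1,0,0,0,0]]]}}

```text
t: 12.5
tool_pos: [0.4504, -0.2788, 0.1239]
orientation: [-3.134, -0.201, 0.001]
force: [-0.6, -0.3, 1.6]
opening: 0.0933
```

```bash
cat >> h.py <<'E'
def st():
    from plant import sensors
    s=sensors.read_state();R=Rn.from_rotvec(s["orientation"]).as_matrix()
    ey=np.array([-.7108,.7034]);ex=np.array([.7034,.7108]);d=(s["tool_pos"][:2]-[.6472,.0835])*1000
    print("t",s["t"],"pos",s["tool_pos"].round(4),"jaw %.1f"%np.degrees(np.arctan2(R[1,1],R[0,1])),"F",s["force"].round(1),"open",s["opening"].round(4),"press xy",(d@ex).round(1),(d@ey).round(1),"q",s["q"].round(2))
E
python3 - <<'E'
from h import *
st()
from plant import read_camera
c=read_camera("scene");i=c["color"][:,:,::-1]
cv2.imwrite("pics/s8.png",cv2.resize(i[240:440,260:460],None,fx=3,fy=3,interpolation=cv2.INTER_CUBIC))
E
```

```text
Traceback (most recent call last):
  File "h.py", line 16, in st
    print("t",s["t"],"pos",s["tool_pos"].round(4),"jaw %.1f"%np.degrees(np.arctan2(R[1,1],R[0,1])),"F",s["force"].round(1),"open",s["opening"].round(4),"press xy",(d@ex).round(1),(d@ey).round(1),"q",s["q"].round(2))
                                                                                                                                  ^^^^^^^^^^^^^^^^^^
AttributeError: 'float' object has no attribute 'round'
```

```bash
sed -i 's/s\["opening"\].round(4)/round(s["opening"],4)/' h.py
python3 - <<'E'
from h import *
st()
from plant import read_camera
c=read_camera("scene");i=c["color"][:,:,::-1]
cv2.imwrite("pics/s8.png",cv2.resize(i[240:440,260:460],None,fx=3,fy=3,interpolation=cv2.INTER_CUBIC))
E
```

```text
t 12.5 pos [ 0.4504 -0.2788  0.1239] jaw -82.7 F [-0.6 -0.3  1.6] open 0.0933 press xy -396.0 -114.9 q [-0.65 -0.    1.78  0.    1.36  0.79]
```

View pics/s8.png

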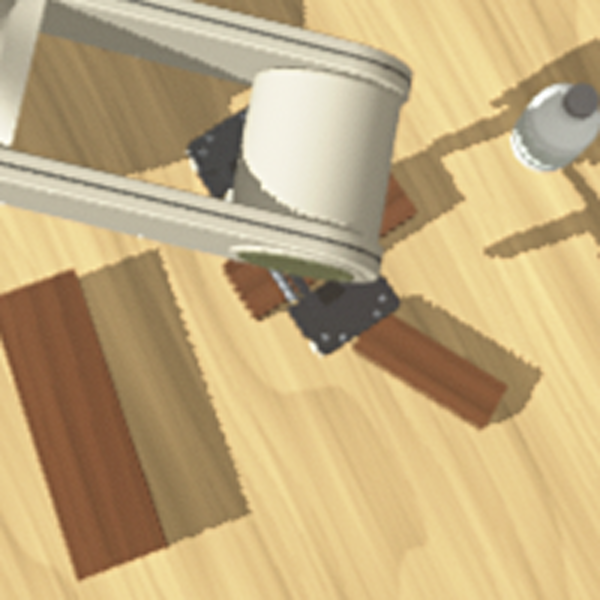

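The hand straddles the middle-sized blank near its near end. I'll descend and grip.

{"api": "play_rows", "payload": {"series": [[[-1,0,0,-0.045,0],[-1,0,0,-0.09,0],[-1,0,0,-0.115,0],[-1,0,0,-0.123,0],[-1,0,0,-0.123,0],[1,0,0,-0.123,0],[1,0,0,-0.123,0],[1,0,0,-0.123,0]]], "force": 60}}

```text
t: 13.35
tool_pos: [0.4519, -0.2799, 0.0028]
orientation: [3.133, 0.202, 0.004]
force: [-0.4, -1.0, 0.9]
opening: 0.0738
```

{"api": "play_rows", "payload": {"series": [[[1,0,0,0,0],[1,0,0,0,0],[1,0,0,0,0],[1,0,0,0,0],[1,0,0,0,0]]]}}

```text
t: 13.85
tool_pos: [0.4508, -0.2793, 0.0012]
orientation: [3.135, 0.202, 0.001]
force: [-2.0, -0.8, 5.0]
opening: 0.0548
```

{"api": "play_rows", "payload": {"series": [[[1,0,0,0.03,0],[1,0,0.015,0.055,0.08],[1,0.002,0.045,0.055,0.2],[1,0.004,0.075,0.055,0.32],[1,0.007,0.105,0.055,0.44],[1,0.01,0.14,0.055,0.56],[1,0.0135,0.178,0.055,0.663],[1,0.0135,0.178,0.055,0.663]]]}}

```text
t: 14.65
tool_pos: [0.4631, -0.0968, 0.0546]
orientation: [-2.892, -1.22, 0.002]
force: [-0.7, -1.1, -2.7]
opening: 0.0544
```

{"api": "play_rows", "payload": {"series": [[[1,0,0,0,0],[1,0,0,0,0]]]}}

```text
t: 14.85
tool_pos: [0.4638, -0.1015, 0.0555]
orientation: [-2.899, -1.21, 0.001]
force: [-0.1, 0.2, -2.6]
opening: 0.0545
```

```bash
python3 - <<'E'
from h import *
st()
from plant import read_camera
c=read_camera("scene");np.savez("scene9.npz",**c);i=c["color"][:,:,::-1]
u=proj(c,[.53,-.03,.05])[0].astype(int)
cv2.imwrite("pics/s9.png",cv2.resize(i[u[1]-90:u[1]+90,u[0]-100:u[0]+100],None,fx=3.3,fy=3.3,interpolation=cv2.INTER_CUBIC))
c=read_camera("top");np.savez("top9.npz",**c);i=c["color"][:,:,::-1]
u=proj(c,[.53,-.03,.05])[0].astype(int)
cv2.imwrite("pics/t9.png",cv2.resize(i[u[1]-90:u[1]+90,u[0]-100:u[0]+100],None,fx=3.3,fy=3.3,interpolation=cv2.INTER_CUBIC))
E
```

```text
t 14.85 pos [ 0.4638 -0.1015  0.0555] jaw -44.7 F [-0.1  0.2 -2.6] open 0.0545 press xy -260.6 0.2 q [-0.32 -0.08  1.99 -0.    1.23  0.46]
```

View pics/s9.png

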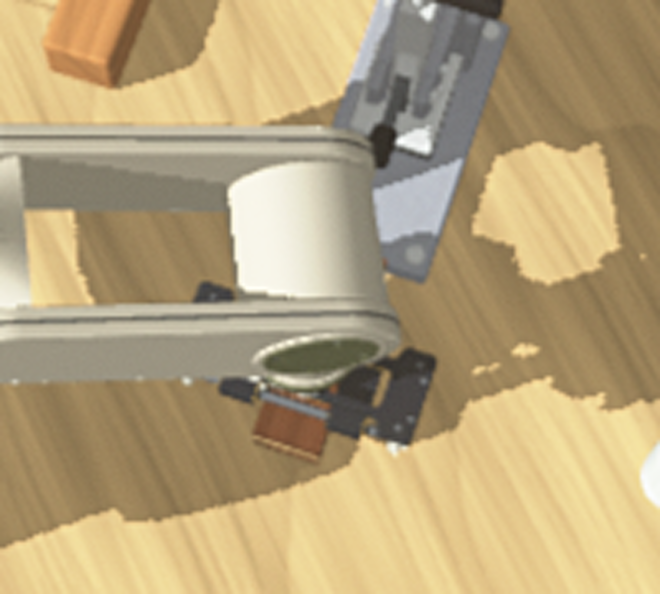

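View pics/t9.png

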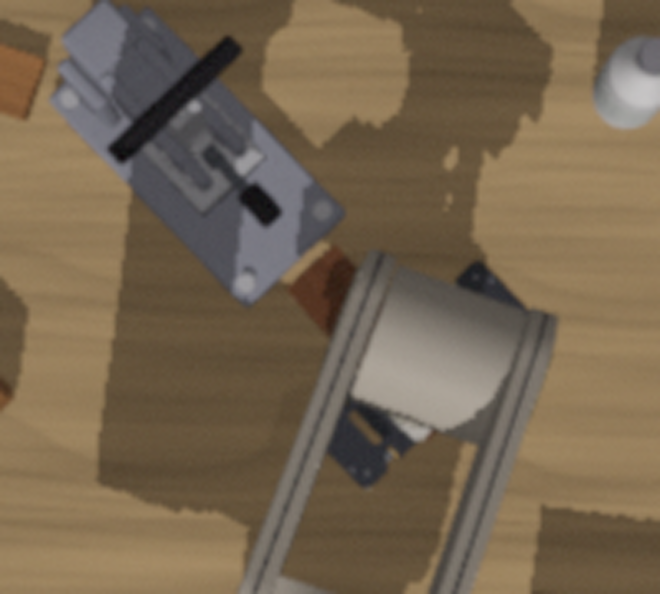

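```bash
python3 - <<'E'
from h import *
ey=np.array([-.7108,.7034]);ex=np.array([.7034,.7108]);O=np.array([.6472,.0835])
for n in("top","scene"):
    c=dict(np.load(n+"9.npz"));w=cloud(c);d=w[:,:,:2]-O;px=d@ex*1000;py=d@ey*1000;z=w[:,:,2]*1000
    for a in range(-345,-115,10):
        m=(px>a)&(px<a+10)&(abs(py)<40)&(z>75)&(z<110)
        if m.sum()>5: print(n,a,m.sum(),"y",py[m].min().round(1),py[m].max().round(1),"z",np.median(z[m]).round(1))
    # base and bar re-check
    m=(px>-114)&(px<-100)&(abs(py)<80)&(z>16)&(z<34); print(py[m].min(),py[m].max())
E
```

```text
top -305 6 y 19.4 29.1 z 92.3
top -185 25 y 5.5 28.0 z 93.2
top -175 50 y -15.1 27.1 z 94.6
top -165 73 y -26.7 27.3 z 94.9
top -155 76 y -26.7 27.2 z 93.0
top -145 76 y -26.5 27.5 z 93.5
top -135 7 y -26.1 25.9 z 94.3
-57.56040526947494 59.320921487713
scene -305 77 y -27.7 27.5 z 93.8
scene -295 83 y -27.8 27.2 z 94.4
scene -285 75 y -28.1 26.9 z 94.3
scene -275 16 y -22.1 29.9 z 94.3
scene -265 29 y -23.9 26.0 z 94.1
-60.41705465508331 -17.59198782119265
```

Both cameras put the blank within 1 mm of centre, level, with its lead end at about -134. I'll move it in.

{"api": "play_rows", "payload": {"series": [[[1,0,0,-0.022,0],[1,0.02,0.02,-0.022,0],[1,0.045,0.0455,-0.022,0],[1,0.065,0.0657,-0.022,0],[1,0.081,0.0819,-0.022,0],[1,0.081,0.0819,-0.022,0],[1,0.081,0.0819,-0.027,0],[1,0.081,0.0819,-0.03,0]]]}}

```text
t: 15.75
tool_pos: [0.5444, -0.0203, 0.0259]
orientation: [-2.899, -1.21, 0.002]
force: [-17.4, 1.1, 32.6]
opening: 0.0547
```

```bash
python3 - <<'E'
from h import *
st()
E
```

```text
t 15.75 pos [ 0.5444 -0.0203  0.0259] jaw -44.7 F [-17.4   1.1  32.6] open 0.0547 press xy -146.1 0.0 q [-0.13  0.15  1.81 -0.    1.18  0.65]
```

{"api": "play_rows", "payload": {"series": [[[1,0,0,0.002,0],[-0.5,0,0,0.002,0],[-0.5,0,0,0.002,0],[-0.5,0,0,0.002,0],[-0.5,0,0,0.002,0]]]}}

```text
t: 16.25
tool_pos: [0.545, -0.0193, 0.0278]
orientation: [2.899, 1.211, 0.0]
force: [-0.5, -0.3, 0.4]
opening: 0.0696
```

```bash
python3 - <<'E'
from h import *
st()
from plant import read_camera
ey=np.array([-.7108,.7034]);ex=np.array([.7034,.7108]);O=np.array([.6472,.0835])
for n in("top","scene"):
    c=read_camera(n);np.savez(n+"10.npz",**c);w=cloud(c);d=w[:,:,:2]-O;px=d@ex*1000;py=d@ey*1000;z=w[:,:,2]*1000
    i=c["color"][:,:,::-1]
    u=proj(c,[.56,0,.05])[0].astype(int)
    cv2.imwrite(f"pics/{n}10.png",cv2.resize(i[u[1]-70:u[1]+70,u[0]-80:u[0]+80],None,fx=4,fy=4,interpolation=cv2.INTER_CUBIC))
    for a in range(-215,-40,10):
        m=(px>a)&(px<a+10)&(abs(py)<33)&(z>50)&(z<80)
        if m.sum()>5: print(n,a,m.sum(),"y",py[m].min().round(1),py[m].max().round(1),"z",np.median(z[m]).round(1))
E
```

```text
t 16.25 pos [ 0.545  -0.0193  0.0278] jaw -44.6 F [-0.5 -0.3  0.4] open 0.0696 press xy -144.9 0.3 q [-0.13  0.15  1.81  0.    1.18  0.65]
top -195 29 y -16.9 29.0 z 63.9
top -185 40 y -25.6 29.0 z 65.1
scene -195 32 y -27.5 23.9 z 60.1
scene -185 75 y -27.8 27.0 z 65.3
scene -175 79 y -28.1 27.3 z 65.4
scene -165 73 y -28.2 26.2 z 66.3
scene -155 20 y -28.1 26.3 z 64.4
scene -145 38 y -28.7 25.6 z 65.7
scene -125 13 y -28.3 -18.1 z 63.5
```

View pics/scene10.png

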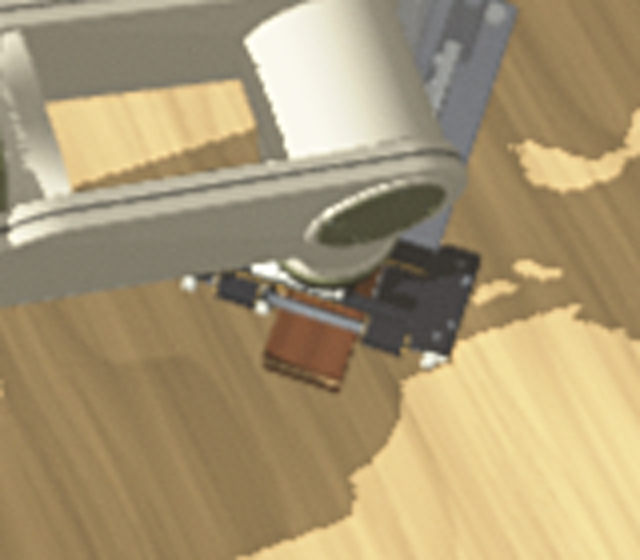

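```bash
python3 - <<'E'
from h import *
c=dict(np.load("scene7.npz"));w=cloud(c)
a=np.radians(-24.1);j=np.array([np.cos(a),np.sin(a)]);n=np.array([-j[1],j[0]])
d=w[:,:,:2]-[.648,.331];J=d@j*1000;N=d@n*1000;Z=w[:,:,2]*1000-355
for lo in range(0,260,8):
    m=(Z>lo)&(Z<=lo+8)&(abs(J)<100)&(abs(N)<80)
    if m.sum()>3:
        k=m&(abs(J)<30)
        print(lo,m.sum(),"J %.0f %.0f"%(J[m].min(),J[m].max()),"N min(5%%) all %.0f  mid|J|<30 %s"%(np.percentile(N[m],3), np.percentile(N[k],3).round() if k.sum()>2 else None))
E
```

```text
0 14 J -23 27 N min(5%) all -10  mid|J|<30 -10.0
8 21 J -30 32 N min(5%) all -11  mid|J|<30 -11.0
16 30 J -33 34 N min(5%) all -11  mid|J|<30 -11.0
24 26 J -32 34 N min(5%) all -12  mid|J|<30 -12.0
32 29 J -32 34 N min(5%) all -12  mid|J|<30 -12.0
40 35 J -34 34 N min(5%) all -12  mid|J|<30 -12.0
48 17 J -32 34 N min(5%) all -12  mid|J|<30 -11.0
56 4 J 20 21 N min(5%) all -7  mid|J|<30 -7.0
80 5 J -83 -35 N min(5%) all -35  mid|J|<30 None
88 61 J -85 85 N min(5%) all -37  mid|J|<30 -37.0
96 224 J -85 87 N min(5%) all -37  mid|J|<30 -37.0
104 311 J -77 91 N min(5%) all -37  mid|J|<30 -37.0
112 155 J -68 95 N min(5%) all -36  mid|J|<30 -26.0
120 451 J -70 95 N min(5%) all -35  mid|J|<30 -26.0
128 291 J -56 94 N min(5%) all -34  mid|J|<30 -25.0
136 77 J -38 17 N min(5%) all -25  mid|J|<30 -25.0
144 7 J -40 17 N min(5%) all -21  mid|J|<30 -20.0
160 38 J -39 17 N min(5%) all -37  mid|J|<30 -37.0
168 71 J -37 34 N min(5%) all -38  mid|J|<30 -38.0
176 115 J -28 37 N min(5%) all -38  mid|J|<30 -38.0
184 53 J -23 34 N min(5%) all -38  mid|J|<30 -38.0
200 52 J -21 31 N min(5%) all -44  mid|J|<30 -44.0
208 53 J -19 29 N min(5%) all -44  mid|J|<30 -44.0
216 25 J -14 18 N min(5%) all -45  mid|J|<30 -45.0
```

{"api": "play_rows", "payload": {"series": [[[-0.5,0,0,0.025,0],[-0.5,0,0,0.05,0],[-0.5,-0.015,-0.015,0.05,0],[0,-0.04,-0.041,0.05,0],[0.6,-0.05,-0.051,0.05,0],[0.6,-0.05,-0.051,0.03,0],[0.6,-0.05,-0.051,0.008,0],[0.6,-0.05,-0.051,0.008,0]]]}}

```text
t: 17.15
tool_pos: [0.4925, -0.0695, 0.0329]
orientation: [-2.896, -1.209, 0.006]
force: [-1.0, 1.2, -0.3]
opening: 0.0344
```

{"api": "play_rows", "payload": {"series": [[[0.6,0,0,0.0095,0],[0.6,0,0,0.0095,0]]]}}

```text
t: 17.35
tool_pos: [0.497, -0.0704, 0.0481]
orientation: [2.897, 1.211, 0.005]
force: [0.9, 0.8, 0.3]
opening: 0.0203
```

```bash
python3 - <<'E'
from h import *
st()
E
```

```text
t 17.35 pos [ 0.497  -0.0704  0.0481] jaw -44.6 F [0.9 0.8 0.3] open 0.0203 press xy -215.0 -1.5 q [-0.24  0.    1.93  0.    1.21  0.54]
```

{"api": "play_rows", "payload": {"series": [[[0.6,0.007,0.0071,-0.003,0],[0.6,0.014,0.0142,-0.003,0],[0.6,0.02,0.0202,-0.003,0],[0.6,0.026,0.0263,-0.003,0],[0.6,0.032,0.0323,-0.003,0],[0.6,0.038,0.0384,-0.003,0],[0.6,0.044,0.0444,-0.003,0],[0.6,0.044,0.0444,-0.003,0]]]}}

```text
t: 18.15
tool_pos: [0.54, -0.0245, 0.0423]
orientation: [-2.898, -1.212, -0.002]
force: [0.3, -0.2, 0.5]
opening: 0.0189
```

```bash
cat > chk.py <<'E'
from h import *
import sys
st()
from plant import read_camera
ey=np.array([-.7108,.7034]);ex=np.array([.7034,.7108]);O=np.array([.6472,.0835])
tag=sys.argv[1]
for n in("top","scene"):
    c=read_camera(n);np.savez(n+tag+".npz",**c);w=cloud(c);d=w[:,:,:2]-O;px=d@ex*1000;py=d@ey*1000;z=w[:,:,2]*1000
    i=c["color"][:,:,::-1]
    u=proj(c,[.57,.01,.05])[0].astype(int)
    cv2.imwrite(f"pics/{n}{tag}.png",cv2.resize(i[u[1]-70:u[1]+70,u[0]-80:u[0]+80],None,fx=4,fy=4,interpolation=cv2.INTER_CUBIC))
    for a in range(-200,-30,8):
        m=(px>a)&(px<a+8)&(abs(py)<40)&(z>52)&(z<76)
        if m.sum()>5: print(n,a,m.sum(),"y",py[m].min().round(1),py[m].max().round(1),"z",np.median(z[m]).round(1))
E
python3 chk.py 11
```

```text
t 18.15 pos [ 0.54   -0.0245  0.0423] jaw -44.6 F [ 0.3 -0.2  0.5] open 0.0189 press xy -152.2 0.2 q [-0.14  0.12  1.82  0.    1.2   0.64]
top -48 6 y 22.7 28.2 z 58.8
```

View pics/top11.png

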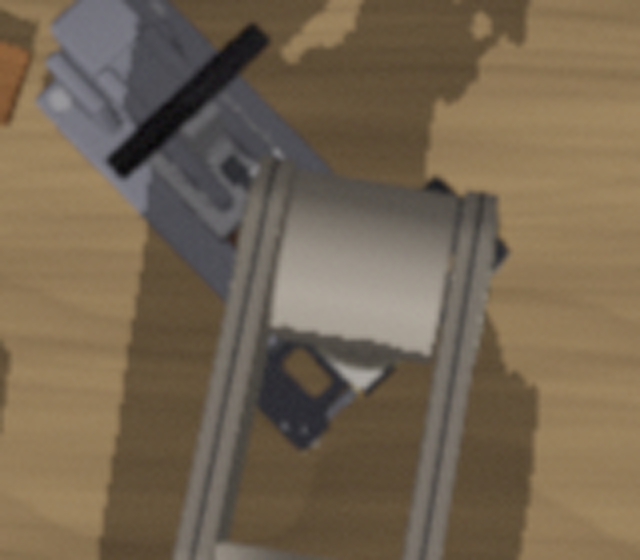

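View pics/scene11.png

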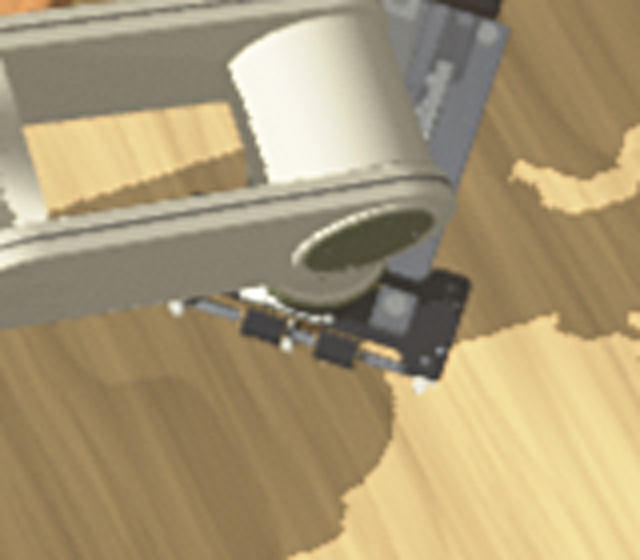

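{"api": "play_rows", "payload": {"series": [[[0.6,0.005,0.005,0,0],[0.6,0.01,0.0101,0,0],[0.6,0.01,0.0101,0,0]]]}}

```text
t: 18.55
tool_pos: [0.5497, -0.0149, 0.0424]
orientation: [-2.898, -1.212, -0.001]
force: [1.6, 0.9, 0.2]
opening: 0.0185
```

{"api": "play_rows", "payload": {"series": [[[0.6,0.0015,0.0015,0,0],[0.6,0.0015,0.0015,0,0]]]}}

```text
t: 18.75
tool_pos: [0.5508, -0.014, 0.0424]
orientation: [-2.898, -1.212, -0.0]
force: [-1.1, 0.2, 0.5]
opening: 0.0189
```

{"api": "play_rows", "payload": {"series": [[[0.6,0.0014,0.0014,0,0],[0.6,0.0014,0.0014,0,0]]]}}

```text
t: 18.95
tool_pos: [0.552, -0.0127, 0.0424]
orientation: [2.899, 1.211, 0.0]
force: [-0.5, -0.8, 0.1]
opening: 0.0185
```

{"api": "play_rows", "payload": {"series": [[[0.6,0.0014,0.0014,0,0],[0.6,0.0014,0.0014,0,0]]]}}

```text
t: 19.15
tool_pos: [0.5535, -0.0113, 0.0424]
orientation: [2.899, 1.211, 0.0]
force: [-0.9, -1.2, 0.1]
opening: 0.0187
```

{"api": "play_rows", "payload": {"series": [[[0.6,0.0014,0.0014,0,0],[0.6,0.0014,0.0014,0,0]]]}}

```text
t: 19.35
tool_pos: [0.555, -0.0098, 0.0424]
orientation: [2.899, 1.212, 0.0]
force: [-0.6, -0.1, 0.9]
opening: 0.0185
```

```bash
python3 chk.py 12
```

```text
t 19.35 pos [ 0.555  -0.0098  0.0424] jaw -44.6 F [-0.6 -0.1  0.9] open 0.0185 press xy -131.2 -0.1 q [-0.11  0.15  1.78  0.    1.21  0.67]
scene -144 7 y 9.2 14.8 z 67.9
```

View pics/top12.png

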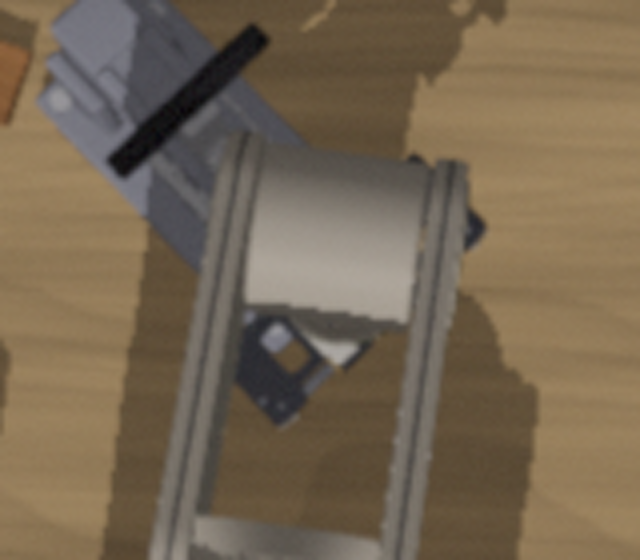

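No contact at the tab: the hand's narrow neck passes it. Two more small steps, then I'll back off and measure.

{"api": "play_rows", "payload": {"series": [[[0.6,0.0014,0.0014,0,0],[0.6,0.0014,0.0014,0,0]]]}}

```text
t: 19.65
tool_pos: [0.5563, -0.0084, 0.0424]
orientation: [-2.899, -1.212, -0.0]
force: [-0.5, -1.7, 0.7]
opening: 0.0185
```

{"api": "play_rows", "payload": {"series": [[[0.6,0.0014,0.0014,0,0],[0.6,0.0014,0.0014,0,0]]]}}

```text
t: 19.85
tool_pos: [0.5578, -0.0069, 0.0424]
orientation: [-2.899, -1.212, -0.0]
force: [-1.0, -1.2, 1.5]
opening: 0.0186
```

{"api": "play_rows", "payload": {"series": [[[0.6,-0.03,-0.0303,0,0],[0.6,-0.065,-0.0657,0,0],[0.6,-0.09,-0.091,0.05,0],[0.6,-0.12,-0.121,0.09,0],[0.6,-0.12,-0.121,0.09,0]]]}}

```text
t: 20.35
tool_pos: [0.438, -0.1302, 0.1361]
orientation: [2.896, 1.208, 0.006]
force: [1.2, -0.1, -0.8]
opening: 0.019
```

```bash
python3 chk.py 13
```

```text
t 20.35 pos [ 0.438  -0.1302  0.1361] jaw -44.7 F [ 1.2 -0.1 -0.8] open 0.019 press xy -299.0 -1.6 q [-0.4  -0.23  1.97 -0.    1.4   0.38]
top -120 59 y -24.6 28.9 z 65.2
top -112 58 y -25.9 29.3 z 65.1
top -104 57 y -25.5 29.4 z 64.6
top -96 62 y -25.5 29.4 z 64.9
top -88 47 y -25.5 29.3 z 66.2
top -80 35 y -25.1 29.4 z 65.6
top -72 37 y -24.8 28.0 z 64.8
top -64 35 y -24.9 29.4 z 65.8
top -56 36 y -24.9 28.4 z 64.2
top -48 44 y -24.8 28.3 z 64.9
scene -120 22 y -27.2 -6.1 z 62.9
scene -112 27 y -27.8 -3.4 z 65.4
scene -104 28 y -27.9 -1.4 z 63.3
scene -96 31 y -27.6 2.2 z 63.2
scene -88 38 y -27.9 7.5 z 64.6
scene -80 39 y -27.7 8.9 z 65.9
scene -72 35 y -27.7 7.4 z 64.8
scene -64 36 y -28.0 8.9 z 65.5
scene -56 44 y -28.1 12.1 z 65.9
scene -48 25 y -26.7 10.1 z 64.2
scene -40 33 y -27.4 26.6 z 65.9
scene -32 21 y -27.7 25.7 z 64.0
```

View pics/top13.png

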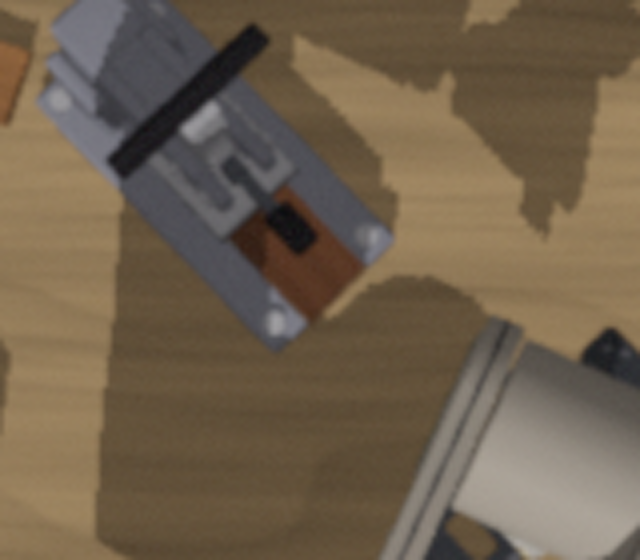

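View pics/scene13.png

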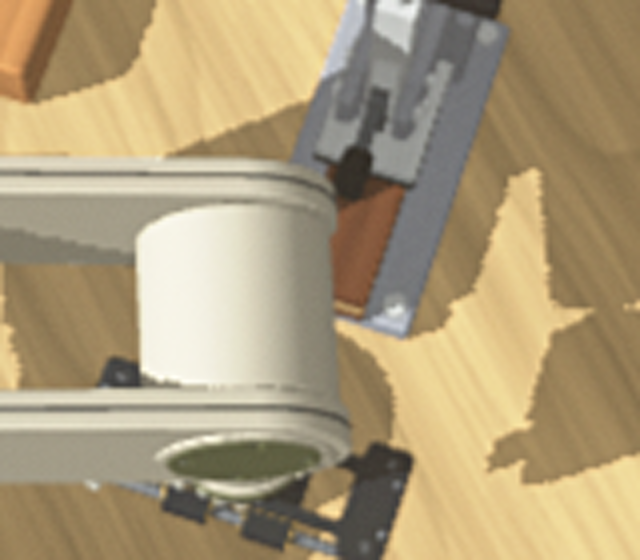

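```bash
python3 - <<'E'
from h import *
ey=np.array([-.7108,.7034]);ex=np.array([.7034,.7108])
for n,O in(("top",(.6455,.0835)),("scene",(.649,.0838))):
    c=dict(np.load(n+"13.npz"));w=cloud(c);d=w[:,:,:2]-np.array(O);px=d@ex*1000;py=d@ey*1000;z=w[:,:,2]*1000
    m=(px>-150)&(px<-45)&(abs(py)<40)&(z>56)&(z<74)
    print(n,"front",np.percentile(px[m],[0,1,2,5]),"y",np.percentile(py[m],[1,99]))
    m=(px>-150)&(px<-45)&(abs(py)<70)&(z>18)&(z<32)
    print("base front",np.percentile(px[m],[0,1,2]),"y",np.percentile(py[m],[1,99]))
E
```

```text
top front [-118.88711443 -118.16279947 -117.69329613 -116.22918497] y [-26.67987809  28.00772589]
base front [-118.88254458 -118.00211868 -114.86407842] y [-59.3103201   58.93476454]
scene front [-119.82385787 -118.82139947 -117.70879214 -115.66695606] y [-26.78616967  11.27152631]
base front [-118.30667982 -117.30403439 -115.6149763 ] y [-59.48835344 -15.02994067]
```

The blank's front end is at about -119, so its middle is at about -34 mm, with y ≈ +0.5 mm, straight and flat. Next is the tab.

{"api": "play_rows", "payload": {"series": [[[-0.3,0,0,0.045,0],[-0.3,0,0,0.09,0],[-0.3,0.02,0.02,0.13,0],[-0.3,0.05,0.05,0.14,0],[-0.3,0.08,0.08,0.14,0],[-0.3,0.11,0.11,0.14,0],[-0.3,0.14,0.14,0.14,0],[-0.3,0.1475,0.149,0.14,0]]]}}

```text
t: 21.25
tool_pos: [0.5868, 0.0253, 0.2694]
orientation: [-2.894, -1.216, 0.003]
force: [-0.8, -0.4, -0.4]
opening: 0.0608
```

{"api": "play_rows", "payload": {"series": [[[-0.3,0,0,0,0],[-0.3,0,0,0,0]]]}}

```text
t: 21.45
tool_pos: [0.5846, 0.021, 0.2711]
orientation: [-2.898, -1.212, 0.003]
force: [0.4, 0.2, 1.1]
opening: 0.0602
```

```bash
python3 chk.py 14
```

```text
t 21.45 pos [0.5846 0.021  0.2711] jaw -44.6 F [0.4 0.2 1.1] open 0.0602 press xy -88.5 0.5 q [-0.05  0.07  1.44 -0.    1.63  0.73]
top -120 42 y -12.5 28.7 z 63.9
top -112 48 y -19.6 28.8 z 66.1
top -104 59 y -25.2 29.0 z 64.7
top -96 53 y -25.7 29.0 z 65.5
top -88 22 y -26.2 15.5 z 63.6
scene -120 56 y -27.0 25.9 z 62.1
scene -112 54 y -27.7 27.1 z 64.7
scene -104 53 y -27.7 26.6 z 65.1
scene -96 60 y -27.8 26.7 z 65.7
scene -88 53 y -27.7 26.6 z 64.9
scene -80 55 y -27.6 27.0 z 65.4
scene -72 56 y -27.7 27.0 z 64.6
scene -64 52 y -27.0 25.8 z 64.3
scene -56 52 y -27.5 26.5 z 64.6
scene -48 39 y -27.3 26.9 z 65.5
scene -40 33 y -27.4 26.8 z 65.1
scene -32 24 y -27.8 25.0 z 65.1
```

View pics/scene14.png

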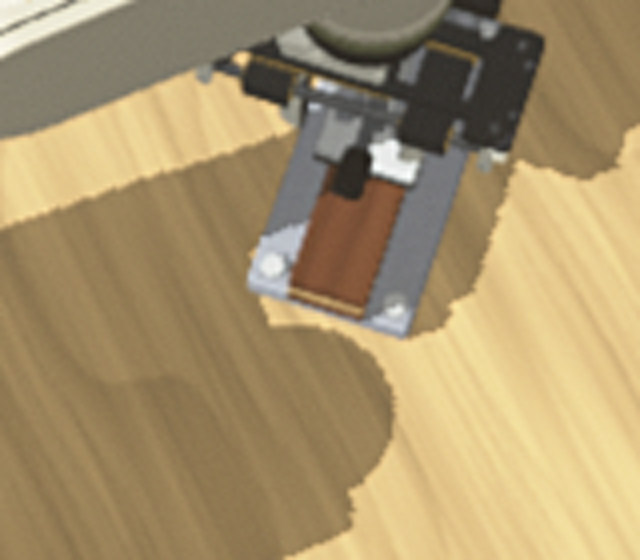

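The blank sits straight and centred, and the hand is above the tab. I'll descend and grip the tab.

{"api": "play_rows", "payload": {"series": [[[-0.3,0,0,-0.04,0],[-0.3,0,0,-0.08,0],[-0.3,0,0,-0.1,0],[-0.3,0,0,-0.104,0],[-0.3,0,0,-0.104,0],[0.9,0,0,-0.104,0],[0.9,0,0,-0.104,0],[0.9,0,0,-0.104,0]]], "force": 30}}

```text
t: 22.35
tool_pos: [0.586, 0.0208, 0.17]
orientation: [2.898, 1.211, 0.004]
force: [-0.5, -0.4, 0.0]
opening: 0.0412
```

{"api": "play_rows", "payload": {"series": [[[0.9,0,0,0,0],[0.9,0,0,0,0],[0.9,0,0,0,0],[0.9,0,0,0,0],[0.9,0,0,0,0]]]}}

```text
t: 22.85
tool_pos: [0.5853, 0.0208, 0.1685]
orientation: [2.898, 1.211, 0.001]
force: [1.6, -1.4, 1.0]
opening: 0.0199
```

Gripped at 20 mm. I'll lift 15 mm and hold.

{"api": "play_rows", "payload": {"series": [[[0.9,0,0,0.005,0],[0.9,0,0,0.01,0],[0.9,0,0,0.016,0],[0.9,0,0,0.018,0],[0.9,0,0,0.018,0],[0.9,0,0,0.018,0],[0.9,0,0,0.018,0],[0.9,0,0,0.018,0]]]}}

```text
t: 23.65
tool_pos: [0.5855, 0.0211, 0.1853]
orientation: [-2.898, -1.212, -0.001]
force: [6.1, 1.0, -7.1]
opening: 0.0197
```

```bash
cat > ram.py <<'E'
from h import *
st()
from plant import read_camera
ey=np.array([-.7108,.7034]);ex=np.array([.7034,.7108]);O=np.array([.6472,.0835])
for n in ("scene","top"):
    c=read_camera(n);w=cloud(c);d=w[:,:,:2]-O;px=d@ex*1000;py=d@ey*1000;z=w[:,:,2]*1000
    for s in(-1,1):
        m=(abs(px)<10)&(py*s<60)&(py*s>35)&(z>235)&(z<335);print(n,s,m.sum(),np.median(z[m])-251.4 if m.sum() else None)
E
python3 ram.py
```

```text
t 23.65 pos [0.5855 0.0211 0.1853] jaw -44.6 F [ 6.1  1.  -7.1] open 0.0197 press xy -87.7 -0.0 q [-0.05  0.1   1.56  0.    1.48  0.73]
scene -1 42 30.4241390520165
scene 1 0 None
top -1 0 None
top 1 2 27.611553357948168
```

The ram is down at about 0.030. I'll lower the tab, let go and withdraw.

{"api": "play_rows", "payload": {"series": [[[0.9,0,0,0,0],[0.9,0,0,0,0],[0.9,0,0,-0.008,0],[0.9,0,0,-0.014,0],[-0.4,0,0,-0.014,0],[-0.4,0,0,-0.014,0],[-0.4,0,0,-0.014,0],[-0.4,0,0,-0.014,0]]]}}

```text
t: 24.55
tool_pos: [0.5849, 0.021, 0.1721]
orientation: [-2.898, -1.212, 0.0]
force: [-1.2, 0.8, 1.2]
opening: 0.0473
```

{"api": "play_rows", "payload": {"series": [[[-0.4,0,0,0,0],[-0.4,0,0,0,0],[-0.4,0,0,0.04,0],[-0.4,0,0,0.085,0],[-0.4,-0.03,-0.03,0.11,0],[-0.4,-0.065,-0.065,0.11,0],[-0.4,-0.1,-0.1,0.11,0],[-0.4,-0.13,-0.13,0.11,0]]]}}

```text
t: 25.35
tool_pos: [0.4537, -0.1102, 0.2827]
orientation: [2.898, 1.212, 0.001]
force: [-0.2, -0.3, -0.3]
opening: 0.0649
```

{"api": "play_rows", "payload": {"series": [[[-0.4,0,-0.03,0,0],[-0.4,0,-0.07,0,0],[-0.4,0,-0.1,0,0],[-0.4,0,-0.1,0,0],[-0.4,0,-0.1,0,0]]]}}

```text
t: 25.85
tool_pos: [0.4549, -0.2093, 0.2822]
orientation: [-2.899, -1.209, 0.0]
force: [-0.1, 0.4, 0.9]
opening: 0.065
```

```bash
python3 ram.py; python3 chk.py 15;python3 - <<'E'
from h import *
ey=np.array([-.7108,.7034]);ex=np.array([.7034,.7108]);O=np.array([.6472,.0835])
for n in ("scene","top"):
    c=dict(np.load(n+"15.npz"));w=cloud(c);d=w[:,:,:2]-O;px=d@ex*1000;py=d@ey*1000;z=w[:,:,2]*1000
    m=(px>-96)&(px<-66)&(abs(py)<9)&(z>150)&(z<240);print(n,"tab z",np.median(z[m]),m.sum(),"front",px[m].min())
    m=(px>-150)&(px<-55)&(abs(py)<40)&(z>56)&(z<74);print("blank front",np.percentile(px[m],1),np.percentile(py[m],[1,99]))
    for nm,p,h in(("glue",(.721,-.28),.15),("mallet",(.4635,.3035),.05),("off",(.722,.276),.012)):
        m=(np.hypot(w[:,:,0]-p[0],w[:,:,1]-p[1])<.09)&(z>h*1000)&(z<190); print(nm,np.median(w[m],0).round(3),m.sum())
E
```

```text
t 25.85 pos [ 0.4549 -0.2093  0.2822] jaw -44.7 F [-0.1  0.4  0.9] open 0.065 press xy -343.4 -69.3 q [-0.53 -0.16  1.64  0.    1.66  0.25]
scene -1 75 30.43069604359718
scene 1 70 30.391642512650918
top -1 68 31.420580959440002
top 1 81 30.316594589500568
t 25.95 pos [ 0.4552 -0.2083  0.2824] jaw -44.6 F [ 1.5 -0.3  0.3] open 0.065 press xy -342.5 -68.8 q [-0.53 -0.16  1.64  0.    1.66  0.25]
top -120 59 y -24.8 28.8 z 64.5
top -112 59 y -26.1 28.9 z 66.4
top -104 57 y -25.3 28.9 z 65.1
top -96 62 y -25.3 29.3 z 64.7
top -88 48 y -25.4 29.3 z 65.0
top -80 39 y -25.3 29.4 z 63.8
top -72 34 y -25.2 29.2 z 64.7
top -64 34 y -24.9 28.3 z 65.3
top -56 35 y -24.6 28.3 z 64.4
top -48 25 y -33.8 34.1 z 65.9
scene tab z 202.91462311793444 25 front -78.01288190986939Traceback (most recent call last):
  File "<stdin>", line 6, in <module>
    return _quantile_unchecked(
        a, q, axis, out, overwrite_input, method, keepdims, weights)
    return _ureduce(a,
                    func=_quantile_ureduce_func,
    ...<5 lines>...
                    overwrite_input=overwrite_input,
                    method=method)
    r = func(a, **kwargs)
    result = _quantile(arr,
                       quantiles=q,
    ...<2 lines>...
                       out=out,
                       weights=wgt)
    slices_having_nans = np.isnan(arr[-1, ...])
                                  ~~~^^^^^^^^^
IndexError: index -1 is out of bounds for axis 0 with size 0
```

View pics/scene15.png

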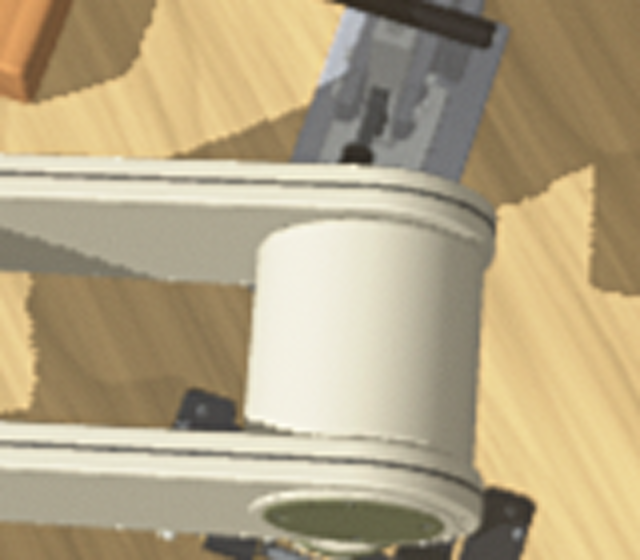

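View pics/top15.png

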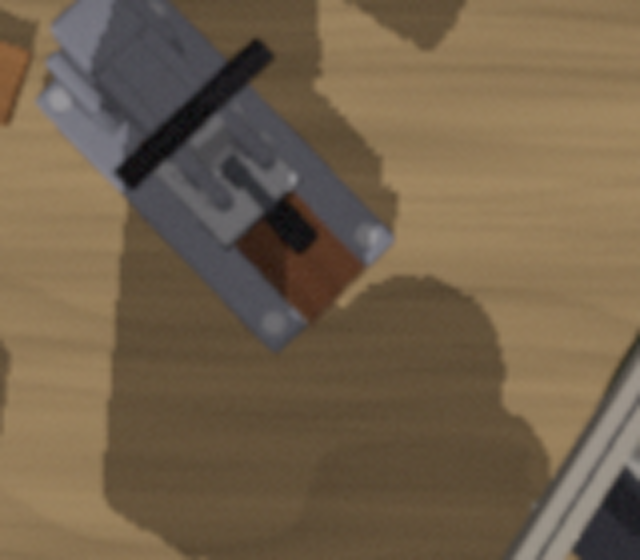

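```bash
python3 - <<'E'
from h import *
ey=np.array([-.7108,.7034]);ex=np.array([.7034,.7108]);O=np.array([.6472,.0835])
for f in("top0","top13","top15"):
    c=dict(np.load(f+".npz"));w=cloud(c);d=w[:,:,:2]-O;px=d@ex*1000;py=d@ey*1000;z=w[:,:,2]*1000
    m=(px>-94)&(px<-68)&(abs(py)<9)&(z>150)&(z<240);print(f,"tab z",np.median(z[m]),m.sum())
    m=(px>-150)&(px<-55)&(abs(py)<40)&(z>56)&(z<74)
    if m.sum(): print("blank front",np.percentile(px[m],1))
    for nm,p,h in(("glue",(.721,-.28),.15),("mallet",(.4635,.3035),.05),("off",(.722,.276),.012)):
        m=(np.hypot(w[:,:,0]-p[0],w[:,:,1]-p[1])<.09)&(z>h*1000)&(z<190); print(nm,np.median(w[m],0).round(3),m.sum())
E
```

```text
top0 tab z 201.33854055402824 73
glue [ 0.719 -0.28   0.17 ] 101
mallet [0.461 0.303 0.06 ] 1014
off [0.716 0.269 0.021] 692
top13 tab z 201.43206549063373 73
blank front -119.41930408065436
glue [ 0.719 -0.28   0.17 ] 100
mallet [0.461 0.303 0.06 ] 1013
off [0.716 0.269 0.02 ] 696
top15 tab z 204.65569490800794 71
blank front -119.32042208316712
glue [ 0.719 -0.28   0.17 ] 100
mallet [0.461 0.303 0.059] 1006
off [0.716 0.269 0.02 ] 696
```

```bash
python3 -c "
from plant import robot
print(robot.close_job())"
```

```text
the job is handed in; nothing more can be done
None
```

The blank is under the press with the ram resting on it, and the job was handed in at about 26 s. No verdict comes back, so the checks below are my own measurements.

**What I did**
- **Ram:** I pulled it up by the T-bar until it hung by itself at about 0.072 m.
- **Blank:** I picked the 170×55×40 mm blank and laid it on the front of the base. Then I pushed it in squarely with the fingertips, because the moves cannot lean the hand.
- **Pawl:** I lifted the tab until the ram had sunk, then let go and drew the arm back.

**Last checks (from camera depth)**

| Item | Measured | Required |
|---|---|---|
| Ram travel | about 0.0305 m | 0.027 to 0.033 m |
| Blank middle, in front of ram axis | about 34 mm | at most 42 mm |
| Blank middle, sideways | 2 mm or less | within 15 mm |
| Pawl, from the tab sitting 3 mm above its hooked-in height | about 0.06 rad | below 0.15 rad |

The blank also lies flat and straight. The glue bottle, mallet and offcut have not moved, and the hand touches nothing.

**What failed or disagreed**
- **First bar grasp:** it closed above the bar. The fingertips really stand about 23 mm higher than the reported TCP implies. I measured this in the camera, checked it by touch, and corrected for it from then on.
- **Cameras:** the two views disagreed by about 3 mm along x, so I averaged them.
- **Final scene view:** the arm hid the blank there, so the last blank position comes from the top camera alone.

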